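Start a self-tapping screw in the tester's hatch

TASK

Take the big square-headed self-tapping screw out of its grey holder, stand it in the hole in the middle of the metal hatch on top of the red tester, and drive it by pushing down firmly while turning it clockwise, until its collar rests on the hatch all round. Push hard enough that the screw bites rather than slips, but never so hard that the sprung hatch is pushed nearly to the bottom of its gasket. Let go of the screw at the end and leave the other things on the bench as they are.

Things in the scene. Friction and masses are not known exactly. Their poses are not given: they have to be found in the camera images.
- screw_head (a point): Centre of the square head of the loose steel self-tapping screw (100 g; it starts upright in the holder). Its z axis runs up along the screw, its x and y axes are square to the head's flat sides. The head is 18 x 18 mm and 26 mm tall; under it is a round collar 28 mm across and 4 mm thick, and under that a shank 11 mm across and 28 mm long with a blunt tip. The head's underside is 13 mm below this point, the collar's underside 17 mm below it, the tip 45 mm below it
- screw_collar (a point): Centre of the underside of the screw's collar, on the screw's axis; z up along the screw. The hatch's hole has a pilot 24 mm deep: stood in it, the screw rests on its tip with the collar about 4 mm above the hatch. Each radian of thread cut takes the screw 1 mm deeper, so 3.2 to 4.2 rad (it also gives a little under the push) bring the collar down on the hatch
- rack_hole (a point): Centre of the mouth of the 14 mm wide through hole in the fixed grey holder block (66 x 66 x 34 mm) that the screw starts in, its collar resting on the holder's top
- hatch_hole (a point): Centre of the mouth of the 13 mm wide hole in the hatch, a bare metal plate 76 x 76 mm in the middle of the top of the fixed red tester (150 x 260 mm, 100 mm tall); x and y run along the tester's sides, z up. The hatch's top is 6 mm above the tester's top and moves down when pushed
- hatch (a joint): How far the hatch is pushed down on its sponge gasket, m; 0 as it lies. It gives about 1 mm for every 5 N and springs back. It must stay under 5 mm (25 N)
- thread (a joint): Angle of thread that the screw has cut in the hole, rad; 0 at the start, grows as the screw is turned clockwise (seen from above) while it is pushed down. With a push below about 9 to 11 N the screw mostly slips round and cuts next to nothing; 15 to 18 N is right. Turning back under load undoes it
- block: Bystander: loose flat black calibration block with a white face, 70 x 90 x 24 mm; origin at the centre of its underside
- bottle: Bystander: white bottle, 48 mm across, 120 mm tall; origin at the centre of its underside
- driver: Bystander: yellow screwdriver lying on the bench, 190 mm long
Not all that is in view belongs to the job. Of the things shaped like the part that bears screw_head, the bare steel one is meant.

How it is judged:
By the outcome, as a careful person would: the job done as asked, in the order asked, and still so for the second after the job is handed in, with the robot touching nothing.
It also fails if it takes over 72 s, if anything falls off the work surface, if the arm or the gripper's body presses on something with over 40 N, if the wrist force passes 120 N, or if a joint passes its speed limit or range.

ROBOT

A 7-joint arm with a two-finger parallel gripper is mounted at the origin on the work surface. World frame = base frame: x ahead of the robot, y to its left, z up, the work surface at z = 0. Lengths are in m, angles in rad, forces in N, time in s.
With the tool pointing down it reaches from about 0.35 to 0.9 m from the base axis. Payload 19.9 kg.
Tool frame: the origin (TCP) lies at the very end of the fingers, on their centre line; the grasp point (between the pads) lies ctrl.grasp_offset behind it (ctrl.grasp_offset is the distance from the TCP to the grasp point, in m); x points along the fingers, y is the direction in which the jaws open and shut, and the axes are right-handed (so a half turn about x gives the same grasp; the last joint's range is limited). The gripper opens to 94 mm and grips with 3 to 60 N. Pads are 16 mm wide; open, the fingers measure 119 mm over their backs; the gripper's body (75 mm by 177 mm) begins 78 mm behind the grasp point.
Start: joints at [1.274, 0.417, -0.01, 1.614, 0.005, 1.111, -0.053], TCP at [0.158, -0.605, 0.205] pointing down, gripper open.
Joint ranges: [-2.81, 2.81], [-0.39, 2.02], [-1.27, 1.25], [0.06, 2.57], [-1.19, 4.33], [0.19, 2], [-2.82, 2.82]. Speed limits (rad/s): [1.89, 1.89, 2.39, 2.39, 3.01, 3.01, 3.01].

INTERFACE

Orientations are given as a 3x3 rotation matrix whose columns are the frame's x, y, z axes.
In Python, from bench import ctrl gives the robot as it stands. The module is installed in compiled form; this text tells all that it offers.
- The arm moves only by the shell command python3 -m inch 'ROWS' [FORCE]. ROWS is a JSON object of lists of equal length, an entry for each row: "delta_pos": the shift along the tool's x, y, z in mm, a list of three; "twist": the turn about the tool's x in degrees; "claw": the opening, from -1 (shut) to 1 (fully open). In form: {"delta_pos": [[dx, dy, dz], ...], "twist": [twist, ...], "claw": [claw, ...]}. A call has 1 to 12 rows; each row shifts and turns the pose as measured when the row begins, along the tool's axes as they then stand; what a row does not reach is not made up. A row lasts 1/8 s, in which the tool goes at most 62.5 mm and 10.7 degrees, less where a joint would pass 70% of its speed; a pose out of reach is approached as far as the arm can. A call with a gripper value outside its range is refused whole. The fingers move at their own pace and stop on an object; FORCE is the grip in N (left out, the last holds). Time passes only in rows, so rows that do not move let the fingers close. It gives the time, the measured TCP pose, the force and the opening at its end, in the units of the state.
- ctrl.sense(): the state, without advancing time (a new reading comes with each control period).
- ctrl.capture(name): name is "scene" or "top" or "wrist"; returns (picture, depth): 480x640x3 uint8, red, green, blue; 480x640 float32, m along the optical axis (not along the pixel's ray), 0 where there is no reading.
- ctrl.calibration(name): a dict with "K" (3x3 intrinsics, pixels), "R" (3x3) and "t" (3): a world point X has camera coordinates R X + t. Camera axes: x right, y down, z forward; pixel columns grow to the right and rows downward; lengths in m; the calibration is good to about 2 mm. A picture is of the moment at which its call begins: read the wrist's pose just before it. calibration takes no time and is no camera call; for the wrist camera it gives the pose at the moment of the call.
- ctrl.hand_in(): hands the job in, once; it reports no verdict.
The state is a dict: "clock": time; "joints": joint angles; "qvel": joint speeds; "effort": joint torques, N m; "ee_pos": TCP position; "ee_rot": TCP orientation; "ft_force": force on the tool from outside, world axes, zero at the start; "ft_torque": the same for the moment, N m; "opening": finger opening in m.
Only numpy, scipy, OpenCV 4.12 (cv2) and the standard library are available. Lean on these libraries where they do the work, as an engineer would, in place of code of your own. Each camera call takes 0.05 s, during which the arm holds its last target.

## Working session

There is one attempt and no reset: what is moved stays moved. The work goes in short steps, Python scripts to look and compute and a shell command to move; the robot and the scene stay as the last step left them, time stands still between calls to the robot, and variables do not carry over. Pictures are saved under pics/ and viewed, and the job is handed in when it is done.

```bash
mkdir -p pics; ls; python3 - <<'E'
from bench import ctrl
import cv2,numpy as np
s=ctrl.sense()
for k,v in s.items(): print(k,np.round(v,4).tolist())
print(ctrl.grasp_offset)
for n in("scene","top","wrist"):
    c=ctrl.calibration(n); p,d=ctrl.capture(n)
    cv2.imwrite(f"pics/{n}0.png",p[:,:,::-1]); np.savez(f"pics/{n}0.npz",p=p,d=d,K=c["K"],R=c["R"],t=c["t"])
    print(n,np.round(c["K"],1).tolist(),np.round(c["R"],3).tolist(),np.round(c["t"],3).tolist())
E
```

```text
pics
clock 0.0
joints [1.2745, 0.4179, -0.0103, 1.6142, 0.0047, 1.1107, -0.053]
qvel [0.0009, -0.0002, 0.0003, 0.0, 0.0018, -0.0005, -0.0001]
effort [-0.0002, -85.1249, 0.6387, -42.5986, -0.0488, 0.0187, 0.0001]
ee_pos [0.1574, -0.6045, 0.2048]
ee_rot [[-0.0004, 0.252, -0.9677], [0.0011, -0.9677, -0.252], [-1.0, -0.0012, 0.0001]]
ft_force [-0.5374, 0.056, 0.7094]
ft_torque [-0.0097, -0.0105, -0.0142]
opening 0.0939
0.0188
scene [[494.4, 0.0, 314.4], [0.0, 494.4, 237.6], [0.0, 0.0, 1.0]] [[0.1, 0.995, -0.004], [0.798, -0.083, -0.597], [-0.594, 0.057, -0.802]] [-0.086, -0.342, 1.333]
top [[436.1, 0.0, 326.4], [0.0, 436.1, 240.1], [0.0, 0.0, 1.0]] [[0.031, -1.0, 0.002], [-0.979, -0.031, -0.203], [0.203, 0.004, -0.979]] [0.006, 0.529, 1.071]
wrist [[378.9, 0.0, 328.1], [0.0, 378.9, 235.6], [0.0, 0.0, 1.0]] [[0.251, -0.968, -0.001], [-0.938, -0.244, 0.246], [-0.238, -0.061, -0.969]] [-0.626, -0.024, 0.389]
```

View pics/scene0.png

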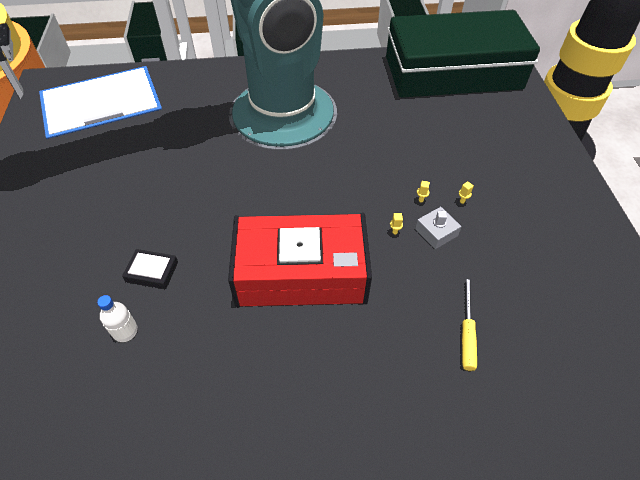

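View pics/top0.png

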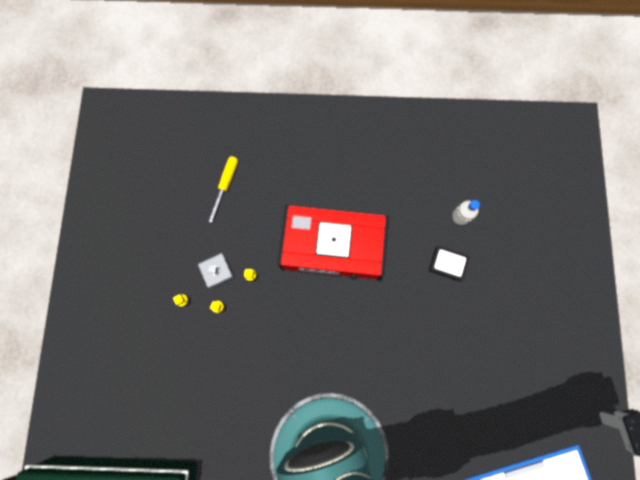

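View pics/wrist0.png

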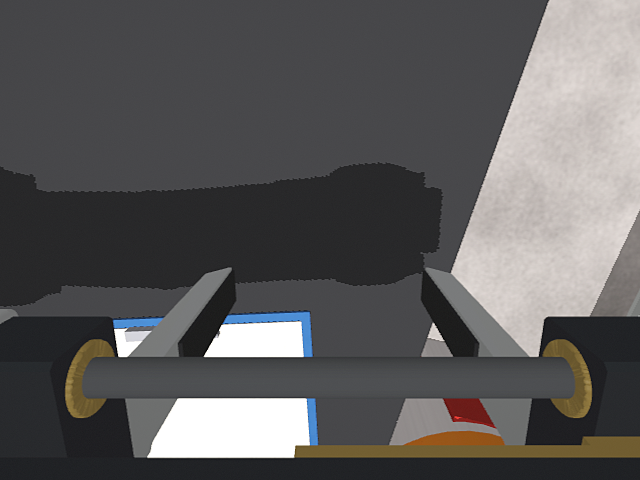

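```bash
cat > h.py <<'E'
import numpy as np,cv2
def load(f): return dict(np.load(f))
def pts(D):
    K,R,t,d=D["K"],D["R"],D["t"],D["d"]
    v,u=np.mgrid[:480,:640]
    c=np.stack([(u-K[0,2])/K[0,0]*d,(v-K[1,2])/K[1,1]*d,d],-1)
    W=(c-t)@R; W[d==0]=np.nan
    return W
def ray(D,u,v,z):
    K,R,t=D["K"],D["R"],D["t"]
    o=-R.T@t; r=R.T@np.array([(u-K[0,2])/K[0,0],(v-K[1,2])/K[1,1],1])
    return o+r*(z-o[2])/r[2]
E
python3 - <<'E'
from h import *
for n in("scene","top"):
    D=load(f"pics/{n}0.npz"); W=pts(D)
    L=dict(scene=[(300,230),(300,244),(440,215),(440,228),(424,190),(397,222),(466,192),(118,320),(150,265)],top=[(334,228),(334,240),(214,269),(205,275),(217,307),(250,274),(180,300)])[n]
    for u,v in L: print(n,u,v,np.round(W[v,u],3))
    p=D["p"][:,:,::-1]
    u,v=(440,215) if n=="scene" else (214,275)
    cv2.imwrite(f"pics/crop_{n}0.png",cv2.resize(p[v-50:v+50,u-65:u+65],None,fx=6,fy=6,interpolation=cv2.INTER_CUBIC))
E
```

```text
scene 300 230 [0.49  0.009 0.106]
scene 300 244 [0.519 0.007 0.1  ]
scene 440 215 [0.448 0.305 0.064]
scene 440 228 [0.46  0.308 0.035]
scene 424 190 [0.361 0.295 0.046]
scene 397 222 [0.445 0.217 0.047]
scene 466 192 [0.376 0.386 0.046]
scene 118 320 [ 0.634 -0.327  0.077]
scene 150 265 [ 0.486 -0.299  0.025]
top 334 228 [0.55  0.004 0.103]
top 334 240 [0.52  0.003 0.1  ]
top 214 269 [0.444 0.303 0.062]
top 205 275 [0.431 0.332 0.035]
top 217 307 [0.349 0.289 0.06 ]
top 250 274 [0.434 0.212 0.06 ]
top 180 300 [0.363 0.382 0.061]
```

View pics/crop_scene0.png

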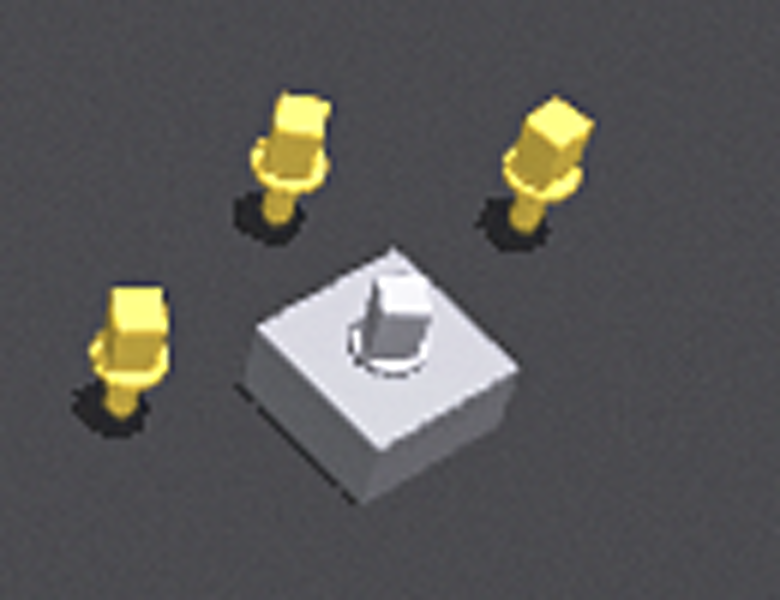

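Things that could be taken for the screw: yellow screws at scene pixels (397,222), (424,190) and (466,192), and the bare steel one at (440,217) standing in the grey holder. I'm taking the steel one: its head top measures z=0.064, as expected, and the crop confirms it.

```bash
python3 -m inch '{"delta_pos":[[-15,-24,-42],[-15,-24,-42],[-15,-24,-42],[-15,-24,-42],[-15,-24,-42],[-15,-24,-42],[-10,-24,-42],[0,-24,-42],[0,-24,-42]],"twist":[-5,-5,-5,-5,-5,-5,-5,-5,-5],"claw":[1,1,1,1,1,1,1,1,1]}' 30; python3 - <<'E'
from bench import ctrl
import numpy as np
s=ctrl.sense()
for k in("clock","joints","ee_pos","ee_rot","ft_force"): print(k,np.round(s[k],3).tolist())
E
```

```text
clock: 1.27
ee_pos: [0.3412, -0.2102, 0.3065]
ee_rot: [[-0.003, 0.873, -0.487], [0.003, -0.487, -0.873], [-1.0, -0.004, -0.001]]
ft_force: [0.4, 0.4, -0.3]
opening: 0.0937
clock 1.275
joints [0.884, -0.082, -0.379, 1.971, -0.034, 1.251, 0.008]
ee_pos [0.341, -0.21, 0.307]
ee_rot [[-0.003, 0.873, -0.487], [0.003, -0.487, -0.873], [-1.0, -0.004, -0.001]]
ft_force [0.421, 0.429, -0.324]
```

```bash
python3 - <<'E'
from bench import ctrl
import numpy as np
s=ctrl.sense();c=ctrl.calibration("wrist")
o=-c["R"].T@c["t"]; print(o, "in tool",s["ee_rot"].T@(o-s["ee_pos"]), "axis in tool",s["ee_rot"].T@c["R"].T)
E
```

```text
[ 0.37687128 -0.14943892  0.48477615] in tool [-0.17817551  0.00084293 -0.0706921 ] axis in tool [[-7.81944874e-04 -2.46571565e-01  9.69124271e-01]
 [ 9.99999214e-01 -1.14270649e-03  5.16120943e-04]
 [ 9.80163841e-04  9.69123912e-01  2.46572264e-01]]
```

```bash
python3 -m inch '{"delta_pos":[[10,-16,-50],[10,-16,-50],[10,-16,-50],[10,-16,-50],[10,-16,-50],[10,-16,-50],[10,-16,-50],[10,-16,-50],[10,-16,-50],[10,-16,-50],[0,0,0]],"twist":[0,0,0,0,0,0,0,0,0,0,0],"claw":[1,1,1,1,1,1,1,1,1,1,1]}'; cat > look.py <<'E'
import sys
from bench import ctrl
from h import *
n=sys.argv[1]; f=sys.argv[2]
s=ctrl.sense(); c=ctrl.calibration(n); p,d=ctrl.capture(n)
np.savez(f"pics/{f}.npz",p=p,d=d,K=c["K"],R=c["R"],t=c["t"],ee=s["ee_pos"],er=s["ee_rot"])
cv2.imwrite(f"pics/{f}.png",p[:,:,::-1])
print("clock",round(s["clock"],2),"j",np.round(s["joints"],3).tolist(),"ee",np.round(s["ee_pos"],4).tolist(),"ty",np.round(s["ee_rot"][:,1],4).tolist(),"tx",np.round(s["ee_rot"][:,0],4).tolist(),"F",np.round(s["ft_force"],2).tolist(),"op",s["opening"])
E
python3 look.py wrist w1
```

```text
clock: 2.65
ee_pos: [0.4449, 0.3237, 0.2033]
ee_rot: [[0.0, 0.874, -0.487], [0.0, -0.487, -0.874], [-1.0, 0.0, -0.0]]
ft_force: [-0.6, -1.3, 1.6]
opening: 0.0937
clock 2.65 j [0.052, 0.431, -0.938, 1.781, 0.383, 1.125, -1.52] ee [0.4449, 0.3237, 0.2033] ty [0.8736, -0.4866, 0.0] tx [0.0001, 0.0001, -1.0] F [-0.58, -1.34, 1.6] op 0.09369813838762929
```

View pics/w1.png

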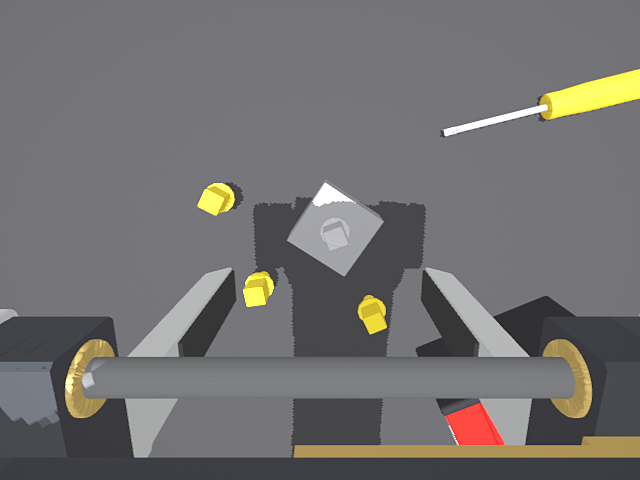

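```bash
python3 - <<'E'
from h import *
D=load("pics/w1.npz")
p=D["p"][190:285,270:400,::-1]
cv2.imwrite("pics/w1c.png",cv2.resize(p,None,fx=6,fy=6,interpolation=cv2.INTER_CUBIC))
W=pts(D); 
v,u=np.where((abs(W[:,:,2]-0.064)<0.003)&(abs(W[:,:,0]-.445)<.03)&(abs(W[:,:,1]-.305)<.03))
P=np.c_[u,v].astype(np.float32); r=cv2.minAreaRect(P); print(len(P),r)
b=cv2.boxPoints(r); Q=np.array([ray(D,*x,0.064) for x in b]); print(np.round(Q,4).tolist(), Q.mean(0)); E1=Q[1]-Q[0];E2=Q[2]-Q[1]
for e in(E1,E2): print(np.linalg.norm(e),np.degrees(np.arctan2(e[1],e[0])))
Wp=W[v,u]; print(np.nanmean(Wp,0), cv2.minAreaRect(Wp[:,:2].astype(np.float32)*1000))
E
```

```text
400 ((335.24658203125, 237.6575469970703), (20.36515998840332, 20.36515998840332), 69.44395446777344)
[[0.4381, 0.32, 0.064], [0.4555, 0.3175, 0.064], [0.4527, 0.2996, 0.064], [0.4351, 0.302, 0.064]] [0.44534224 0.30974678 0.064     ]
0.01756888915922361 -8.110486900844105
0.01813758133210363 -98.63671849590331
[0.44520038 0.30936366 0.06286143] ((445.1563415527344, 309.2756042480469), (18.142446517944336, 18.05082893371582), 83.40147399902344)
```

View pics/w1c.png

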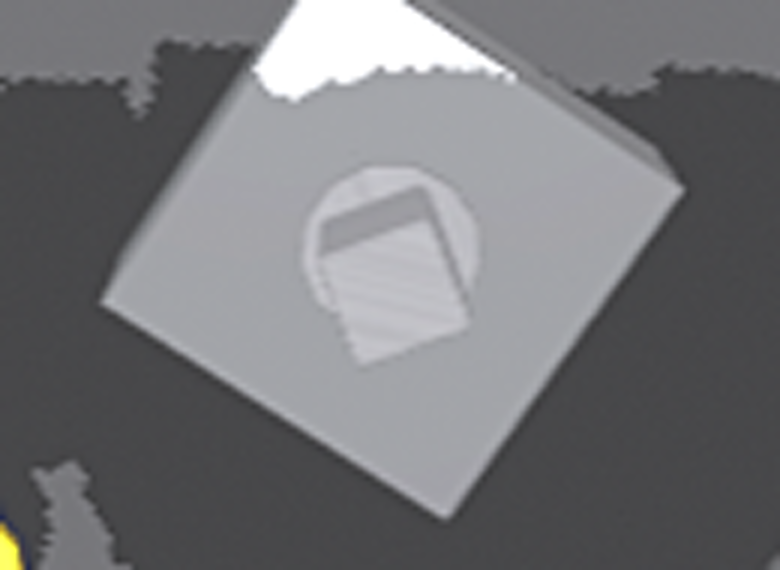

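```bash
python3 -m inch '{"delta_pos":[[20,7,12],[20,0,0],[20,0,0],[0,0,0]],"twist":[0,-8,-8,-5],"claw":[0.3,0.3,0.3,0.3]}'; python3 look.py wrist w2;python3 - <<'E'
from h import *
D=load("pics/w2.npz")
W=pts(D); 
v,u=np.where((abs(W[:,:,2]-0.064)<0.004)&(abs(W[:,:,0]-.445)<.03)&(abs(W[:,:,1]-.305)<.03))
P=np.c_[u,v].astype(np.float32); r=cv2.minAreaRect(P); print(len(P),r)
b=cv2.boxPoints(r); Q=np.array([ray(D,*x,0.064) for x in b]); print(Q.mean(0)); E1=Q[1]-Q[0];E2=Q[2]-Q[1]
for e in(E1,E2): print(np.linalg.norm(e),np.degrees(np.arctan2(e[1],e[0])))
Wp=W[v,u]; print(np.nanmean(Wp,0), cv2.minAreaRect(Wp[:,:2].astype(np.float32)*1000))
for n in("scene","top"):
    W=pts(load(f"pics/{n}0.npz")); m=(abs(W[:,:,2]-0.064)<0.005)&(abs(W[:,:,0]-.445)<.03)&(abs(W[:,:,1]-.305)<.03); print(n,m.sum(),W[m].mean(0),W[m].min(0),W[m].max(0))
E
```

```text
clock: 3.2
ee_pos: [0.4471, 0.3021, 0.143]
ee_rot: [[0.004, 0.99, -0.138], [-0.004, -0.138, -0.99], [-1.0, 0.004, 0.003]]
ft_force: [0.1, -0.7, 1.0]
opening: 0.0618
clock 3.2 j [0.106, 0.515, -0.976, 1.865, 0.503, 1.03, -1.218] ee [0.4471, 0.3021, 0.143] ty [0.9905, -0.1377, 0.0042] tx [0.0037, -0.0037, -1.0] F [0.1, -0.69, 1.0] op 0.0618219800024769
638 ((322.5, 231.5), (25.0, 25.0), 90.0)
[0.44528713 0.30996297 0.064     ]
0.017314155447518596 -8.031145552273786
0.01798969622825345 -97.7090872792812
[0.44501592 0.30965086 0.06273962] ((445.15704345703125, 309.2724304199219), (18.23505973815918, 17.624296188354492), 81.47726440429688)
scene 67 [0.44625865 0.30970732 0.06299401] [0.43642898 0.30086468 0.05968119] [0.45563015 0.32026588 0.06694978]
top 55 [0.44329868 0.30806275 0.06359266] [0.43379754 0.29862818 0.05900734] [0.453495   0.31846747 0.06824911]
```

View pics/w2.png

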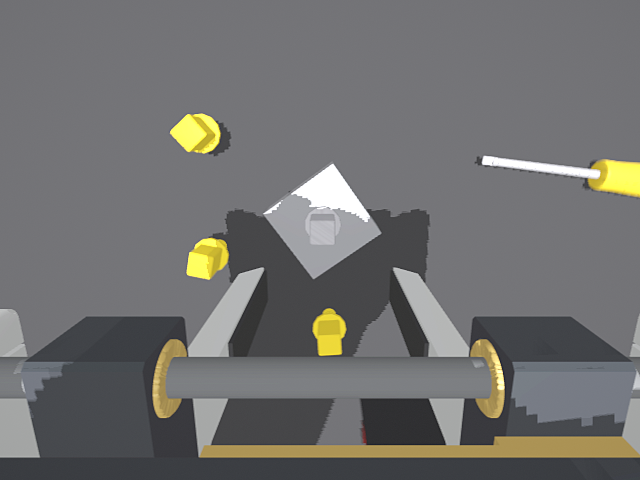

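```bash
python3 -m inch '{"delta_pos":[[10,-3,-7],[20,0,0],[20,0,0],[20,0,0],[15,0,0],[0,0,0]],"twist":[0,0,0,0,0,0],"claw":[0.1,0,0,0,0,0]}'; python3 look.py wrist w3
```

```text
clock: 4.0
ee_pos: [0.4458, 0.3074, 0.052]
ee_rot: [[0.004, 0.99, -0.141], [-0.005, -0.141, -0.99], [-1.0, 0.005, 0.005]]
ft_force: [-0.5, -0.4, -0.1]
opening: 0.0471
clock 4.0 j [0.006, 0.638, -0.868, 1.92, 0.638, 0.884, -1.334] ee [0.4458, 0.3074, 0.052] ty [0.9899, -0.1414, 0.0048] tx [0.0041, -0.0054, -1.0] F [-0.51, -0.41, -0.14] op 0.04705158713804991
```

View pics/w3.png

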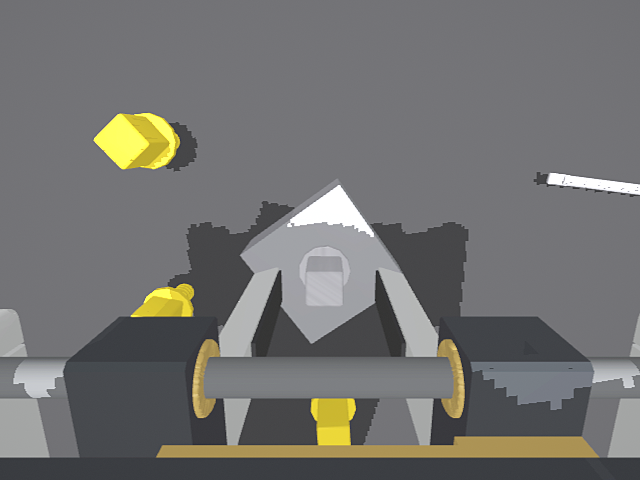

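```bash
python3 -m inch '{"delta_pos":[[6,-1,-2],[6,0,0],[0,0,0]],"twist":[0,0,0],"claw":[0,0,0]}'; python3 look.py wrist w4
```

```text
clock: 4.42
ee_pos: [0.446, 0.3103, 0.0409]
ee_rot: [[0.006, 0.99, -0.142], [-0.004, -0.142, -0.99], [-1.0, 0.007, 0.003]]
ft_force: [-0.4, 0.3, 0.8]
opening: 0.0473
clock 4.42 j [-0.011, 0.655, -0.852, 1.923, 0.657, 0.865, -1.352] ee [0.446, 0.3103, 0.0409] ty [0.9899, -0.1416, 0.007] tx [0.0065, -0.004, -1.0] F [-0.41, 0.29, 0.79] op 0.047311035671782124
```

```bash
python3 -m inch '{"delta_pos":[[2,-1,1],[0,0,0],[0,0,0],[0,0,0],[0,0,0],[0,0,0]],"twist":[0,0,0,0,0,0],"claw":[-0.3,-1,-1,-1,-1,-1]}' 60; python3 look.py wrist w5
```

```text
clock: 5.22
ee_pos: [0.4452, 0.3095, 0.0395]
ee_rot: [[0.007, 0.99, -0.142], [-0.004, -0.142, -0.99], [-1.0, 0.008, 0.002]]
ft_force: [-0.5, 0.2, -0.6]
opening: 0.0176
clock 5.22 j [-0.011, 0.655, -0.851, 1.927, 0.66, 0.86, -1.355] ee [0.4452, 0.3095, 0.0395] ty [0.9899, -0.1418, 0.0078] tx [0.0074, -0.0036, -1.0] F [-0.51, 0.15, -0.63] op 0.017622659700980304
```

View pics/w5.png

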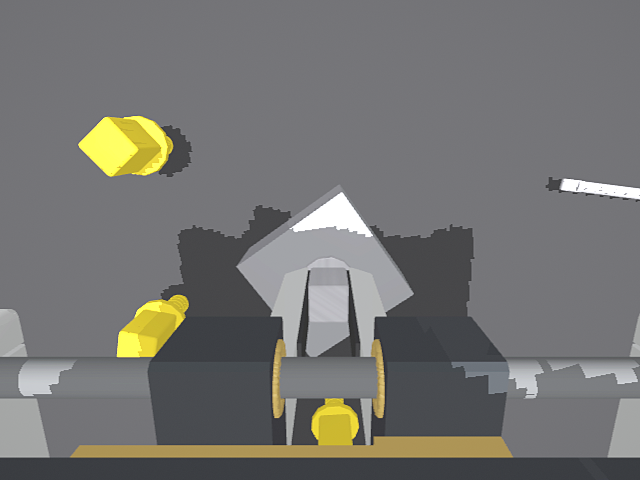

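```bash
python3 -m inch '{"delta_pos":[[-8,0,0],[-15,0,0],[-20,0,0],[-25,0,0],[-30,0,0],[-30,0,0],[-20,0,0],[0,0,0]],"twist":[0,0,0,0,0,0,0,0],"claw":[-1,-1,-1,-1,-1,-1,-1,-1]}'; python3 look.py wrist w6; python3 look.py top t6;python3 - <<'E'
from h import *
D=load("pics/top0.npz"); W=pts(D); p=D["p"].astype(int)
m=(p.min(2)>150)&(abs(W[:,:,2]-.104)<.01)&(abs(W[:,:,0]-.52)<.06)&(abs(W[:,:,1])<.06)
v,u=np.where(m); r=cv2.minAreaRect(np.c_[u,v].astype(np.float32)); print(r)
b=cv2.boxPoints(r);Q=np.array([ray(D,*x,.106) for x in b]);print(np.round(Q,4).tolist(),Q.mean(0),[np.linalg.norm(Q[i]-Q[i-1]) for i in range(4)])
d=(p.max(2)<90)&(np.hypot(*(np.mgrid[:480,:640]-np.array([240,334])[:,None,None]))<10)
v,u=np.where(d);print("hole top",len(u),u.mean(),v.mean(),ray(D,u.mean(),v.mean(),.106))
D=load("pics/scene0.npz"); W=pts(D); p=D["p"].astype(int)
d=(p.max(2)<120)&(np.hypot(*(np.mgrid[:480,:640]-np.array([244,300])[:,None,None]))<9)
v,u=np.where(d);print("hole scene",len(u),u.mean(),v.mean(),ray(D,u.mean(),v.mean(),.106))
E
```

```text
clock: 6.28
ee_pos: [0.4436, 0.3111, 0.2005]
ee_rot: [[0.011, 0.99, -0.14], [-0.002, -0.14, -0.99], [-1.0, 0.011, 0.0]]
ft_force: [-0.4, -0.4, -2.2]
opening: 0.0174
clock 6.28 j [0.135, 0.446, -1.029, 1.809, 0.434, 1.123, -1.183] ee [0.4436, 0.3111, 0.2005] ty [0.9901, -0.1401, 0.0115] tx [0.0113, -0.0019, -0.9999] F [-0.43, -0.36, -2.18] op 0.01735456526985886
clock 6.33 j [0.135, 0.447, -1.028, 1.81, 0.434, 1.122, -1.183] ee [0.4434, 0.3107, 0.1996] ty [0.9901, -0.1401, 0.0108] tx [0.0105, -0.0025, -0.9999] F [0.22, 0.26, -0.78] op 0.017989815670709657
((333.5356140136719, 239.16165161132812), (33.02804946899414, 32.556968688964844), 6.009005546569824)
[[0.4834, 0.0477, 0.106], [0.5651, 0.0422, 0.106], [0.5588, -0.0394, 0.106], [0.4773, -0.0327, 0.106]] [0.52115074 0.00444047 0.106     ] [np.float64(0.08059680676020917), np.float64(0.08188622912883502), np.float64(0.08184812250163553), np.float64(0.08176511477710591)]
hole top 0 nan nan [nan nan nan]
hole scene 17 299.1764705882353 244.11764705882354 [0.52334211 0.0050438  0.106     ]<stdin>:7: RuntimeWarning: Mean of empty slice.
  ret = ret.dtype.type(ret / rcount)
```

View pics/w6.png

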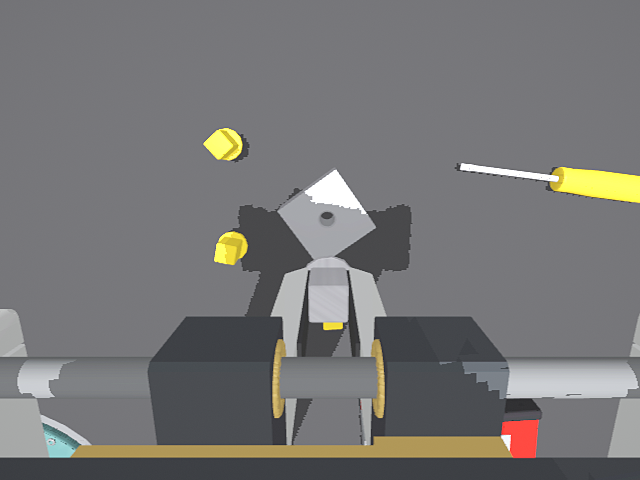

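```bash
python3 -m inch '{"delta_pos":[[0,20,48],[0,20,48],[0,20,48],[0,20,48],[0,20,48],[0,20,48],[0,0,0]],"twist":[0,0,0,0,0,0,0],"claw":[-1,-1,-1,-1,-1,-1,-1]}' 60; python3 look.py wrist w7
```

```text
clock: 7.25
ee_pos: [0.5207, -0.001, 0.1948]
ee_rot: [[0.001, 0.991, -0.137], [-0.002, -0.137, -0.991], [-1.0, 0.001, 0.002]]
ft_force: [-0.7, 1.7, -1.7]
opening: 0.0178
clock 7.25 j [0.759, 0.402, -1.009, 1.859, 0.385, 1.09, -0.534] ee [0.5207, -0.001, 0.1948] ty [0.9906, -0.1371, 0.0012] tx [0.0009, -0.002, -1.0] F [-0.74, 1.67, -1.75] op 0.017770453290396476
```

View pics/w7.png

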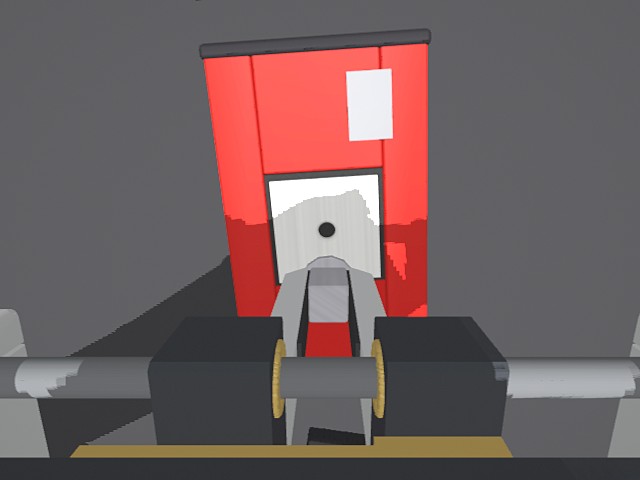

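```bash
cat > hole.py <<'E'
import sys
from h import *
D=load(sys.argv[1]); u0,v0,r=map(int,sys.argv[2:5]); p=D["p"].astype(int)
yy,xx=np.mgrid[:480,:640]
m=(p.max(2)<90)&(np.hypot(xx-u0,yy-v0)<r)
v,u=np.where(m); H=ray(D,u.mean(),v.mean(),.106)
print("hole",len(u),u.mean(),v.mean(),H,"width",np.linalg.norm(ray(D,u.min()-.5,v.mean(),.106)-ray(D,u.max()+.5,v.mean(),.106)))
print("depth z near",pts(D)[int(v.min())-4,int(u.mean())])
E_=D["er"];print("delta tool mm",1000*E_.T@(H-D["ee"]))
# head top face
W=pts(D); T=(W-D["ee"])@E_
m=(abs(T[...,0]+.0245)<.004)&(abs(T[...,1])<.0085)&(abs(T[...,2])<.02)
q=T[m]; print("head top in tool",m.sum(),q.mean(0)*1000,q.min(0)*1000,q.max(0)*1000)
E
python3 hole.py pics/w7.npz 326 229 14
```

```text
hole 182 326.3956043956044 229.42307692307693 [0.52119605 0.00584111 0.106     ] width 0.011586168844957443
depth z near [0.52206338 0.01407136 0.10518873]
delta tool mm [88.77584814 -0.51351808 -6.98694104]
head top in tool 1451 [-23.42673952   0.09350676  -0.65560774] [-28.44792355  -8.4698059   -9.0587815 ] [-20.53505672   8.49599737   9.02110956]
```

```bash
python3 -m inch '{"delta_pos":[[0,0,-7],[0,0,0],[0,0,0],[0,0,0],[0,0,0],[0,0,0],[0,0,0],[0,0,0],[0,0,0],[0,0,0],[0,0,0],[0,0,0]],"twist":[0,-10,-10,-10,-10,-10,-10,-10,-10,-10,-10,-10],"claw":[-1,-1,-1,-1,-1,-1,-1,-1,-1,-1,-1,-1]}' 60; python3 look.py wrist w8
```

```text
clock: 8.8
ee_pos: [0.5167, 0.0312, 0.1942]
ee_rot: [[-0.0, -0.301, 0.954], [0.001, 0.954, 0.301], [-1.0, 0.001, -0.0]]
ft_force: [-0.6, 0.7, -1.0]
opening: 0.0178
clock 8.8 j [0.849, 0.528, -1.255, 1.863, 0.548, 1.161, 1.277] ee [0.5167, 0.0312, 0.1942] ty [-0.3008, 0.9537, 0.001] tx [-0.0004, 0.0009, -1.0] F [-0.56, 0.68, -1.04] op 0.017832840103093647
```

```bash
python3 -m inch '{"delta_pos":[[0,-13,-2],[0,-13,-1],[0,0,0]],"twist":[0,0,0],"claw":[-1,-1,-1]}' 60; python3 look.py wrist w9
```

```text
clock: 9.22
ee_pos: [0.5216, 0.0085, 0.1942]
ee_rot: [[-0.0, -0.309, 0.951], [0.001, 0.951, 0.309], [-1.0, 0.001, 0.0]]
ft_force: [0.4, 0.4, -1.2]
opening: 0.0174
clock 9.22 j [0.885, 0.536, -1.252, 1.854, 0.554, 1.166, 1.327] ee [0.5216, 0.0085, 0.1942] ty [-0.3093, 0.951, 0.0013] tx [-0.0004, 0.0012, -1.0] F [0.35, 0.39, -1.23] op 0.01738446367461401
```

View pics/w9.png

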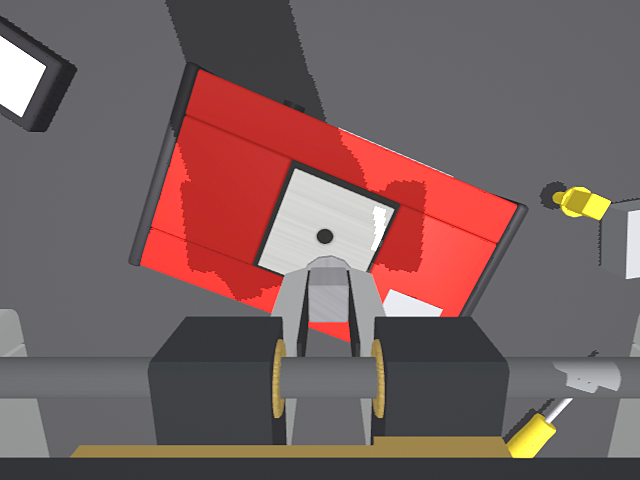

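```bash
python3 hole.py pics/w9.npz 325 236 14;python3 -m inch '{"delta_pos":[[0,0,0],[0,0,0]],"twist":[-10,-10],"claw":[-1,-1]}' 60; python3 look.py wrist w10
```

```text
hole 187 324.50267379679144 235.951871657754 [0.51983681 0.00394422 0.106     ] width 0.011611304363648833
depth z near [0.51252268 0.00119662 0.10449457]
delta tool mm [88.16159739 -3.87278953 -3.05625975]
head top in tool 1445 [-23.44508522  -0.23943311  -1.48170862] [-28.45974869  -8.4225646   -9.92986762] [-20.56387235   8.48071281   8.16249096]
clock: 9.52
ee_pos: [0.5212, 0.0104, 0.1944]
ee_rot: [[-0.0, -0.623, 0.783], [0.002, 0.783, 0.623], [-1.0, 0.001, 0.001]]
ft_force: [-0.1, -0.8, -1.7]
opening: 0.0177
clock 9.53 j [0.885, 0.538, -1.258, 1.855, 0.557, 1.167, 1.678] ee [0.5212, 0.0104, 0.1944] ty [-0.6226, 0.7826, 0.0013] tx [-0.0002, 0.0015, -1.0] F [-0.15, -0.8, -1.71] op 0.01765927933125028
```

```bash
python3 -m inch '{"delta_pos":[[0,0,0],[0,0,0],[0,0,0],[0,0,0]],"twist":[-10,-10,-10,0],"claw":[-1,-1,-1,-1]}' 60; python3 look.py wrist w11;  python3 hole.py pics/w11.npz 325 236 18
```

```text
clock: 10.07
ee_pos: [0.5207, 0.0127, 0.1945]
ee_rot: [[0.0, -0.934, 0.358], [0.002, 0.358, 0.934], [-1.0, 0.001, 0.002]]
ft_force: [0.9, 0.5, -1.8]
opening: 0.0175
clock 10.07 j [0.883, 0.539, -1.262, 1.855, 0.559, 1.168, 2.205] ee [0.5207, 0.0127, 0.1945] ty [-0.9339, 0.3576, 0.0007] tx [0.0, 0.002, -1.0] F [0.92, 0.5, -1.77] op 0.017485025262248922
hole 188 324.6276595744681 228.9095744680851 [0.52066091 0.00297755 0.106     ] width 0.01156955841525634
depth z near [ 0.51831934 -0.00437829  0.10435341]
delta tool mm [88.49487605 -3.48736598 -9.26804078]
head top in tool 1477 [-23.38730196  -0.10663663  -2.46750109] [-28.37726103  -8.4991746  -10.93624058] [-20.53188089   8.46993447   7.4731574 ]
```

View pics/w11.png

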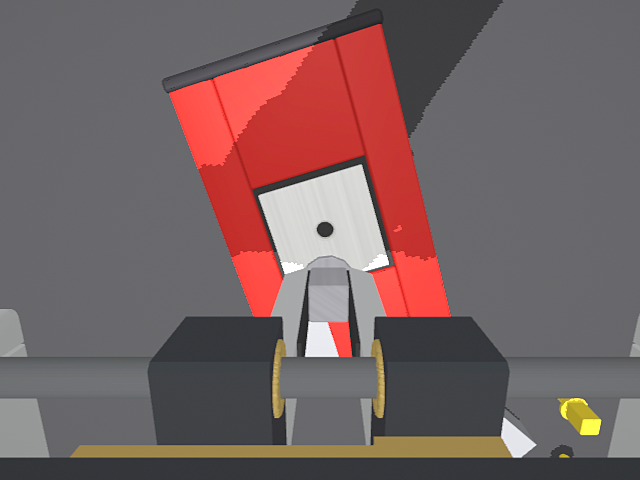

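```bash
python3 -m inch '{"delta_pos":[[0,-3,-7],[15,0,0],[15,0,0],[15,0,0],[0,0,0]],"twist":[0,0,0,0,0],"claw":[-1,-1,-1,-1,-1]}' 60; python3 look.py wrist w12;python3 look.py scene s12; python3 - <<'E'
import cv2
p=cv2.imread("pics/s12.png")[170:290,220:380]; cv2.imwrite("pics/s12c.png",cv2.resize(p,None,fx=5,fy=5,interpolation=cv2.INTER_CUBIC))
E
```

```text
clock: 10.75
ee_pos: [0.5203, 0.0046, 0.1453]
ee_rot: [[-0.002, -0.929, 0.369], [0.002, 0.369, 0.929], [-1.0, 0.002, 0.001]]
ft_force: [-0.7, 0.2, -1.1]
opening: 0.0176
clock 10.75 j [0.846, 0.592, -1.195, 1.904, 0.623, 1.087, 2.16] ee [0.5203, 0.0046, 0.1453] ty [-0.9292, 0.3695, 0.0022] tx [-0.0015, 0.0021, -1.0] F [-0.73, 0.2, -1.06] op 0.017582916782666613
clock 10.8 j [0.847, 0.591, -1.196, 1.903, 0.623, 1.088, 2.16] ee [0.5206, 0.0047, 0.1459] ty [-0.9293, 0.3694, 0.0015] tx [-0.0007, 0.0022, -1.0] F [0.04, 0.43, -0.88] op 0.01734521675860663
```

View pics/w12.png

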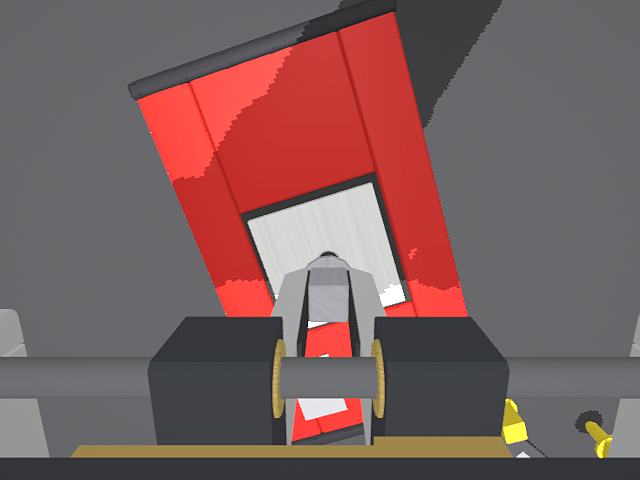

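View pics/s12c.png

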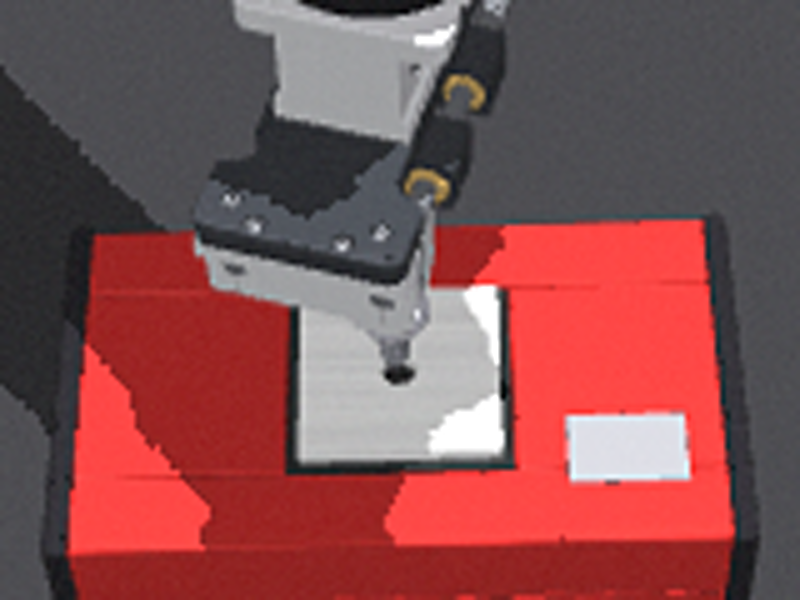

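```bash
python3 -m inch '{"delta_pos":[[2,0,1],[4,0,0],[3,0,0],[0,0,0]],"twist":[0,0,0,0],"claw":[-1,-1,-1,-1]}' 60; python3 look.py scene s13; python3 - <<'E'
import cv2
p=cv2.imread("pics/s13.png")[210:270,260:340]; cv2.imwrite("pics/s13c.png",cv2.resize(p,None,fx=9,fy=9,interpolation=cv2.INTER_CUBIC))
E
```

```text
clock: 11.35
ee_pos: [0.5219, 0.0058, 0.1378]
ee_rot: [[0.002, -0.929, 0.37], [0.002, 0.37, 0.929], [-1.0, -0.001, 0.002]]
ft_force: [0.3, -0.2, -1.3]
opening: 0.0175
clock 11.35 j [0.834, 0.601, -1.183, 1.909, 0.636, 1.073, 2.148] ee [0.5219, 0.0058, 0.1378] ty [-0.9292, 0.3696, -0.0008] tx [0.0015, 0.0018, -1.0] F [0.28, -0.24, -1.28] op 0.01747559169814961
```

View pics/s13c.png

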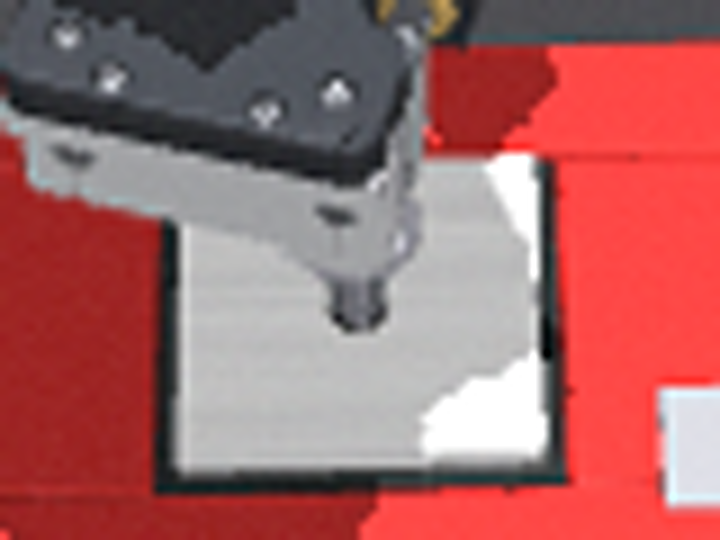

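```bash
python3 -m inch '{"delta_pos":[[3,0.5,-0.8],[4,0,0],[0,0,0]],"twist":[0,0,0],"claw":[-1,-1,-1]}' 60; python3 -c "
from bench import ctrl;import numpy as np;s=ctrl.sense();print(np.round(s['ee_pos'],4),np.round(s['ft_force'],2),np.round(s['ft_torque'],2))"
```

```text
clock: 11.78
ee_pos: [0.5212, 0.0052, 0.1304]
ee_rot: [[0.002, -0.929, 0.37], [0.002, 0.37, 0.929], [-1.0, -0.001, 0.002]]
ft_force: [-0.4, 0.1, -1.3]
opening: 0.0177
[0.5212 0.0052 0.1304] [-0.36  0.07 -1.26] [ 0.17 -0.1   0.03]
```

```bash
python3 -m inch '{"delta_pos":[[5,0,0],[5,0,0],[2,0,0],[0,0,0]],"twist":[0,0,0,0],"claw":[-1,-1,-1,-1]}' 60; python3 -c "
from bench import ctrl;import numpy as np;s=ctrl.sense();print(np.round(s['ee_pos'],4),np.round(s['ft_force'],2),np.round(s['ft_torque'],2))"
```

```text
clock: 12.28
ee_pos: [0.5211, 0.0053, 0.1174]
ee_rot: [[0.002, -0.929, 0.37], [0.002, 0.37, 0.929], [-1.0, -0.001, 0.002]]
ft_force: [0.1, 0.2, -0.9]
opening: 0.0175
[0.5211 0.0053 0.1174] [ 0.12  0.16 -0.85] [ 0.07 -0.04  0.01]
```

```bash
python3 -m inch '{"delta_pos":[[1.5,0,0],[1,0,0],[0,0,0]],"twist":[0,0,0],"claw":[-1,-1,-1]}' 60; python3 -m inch '{"delta_pos":[[1,0,0]],"twist":[0],"claw":[-1]}'; python3 -m inch '{"delta_pos":[[1,0,0]],"twist":[0],"claw":[-1]}'
```

```text
clock: 12.65
ee_pos: [0.5213, 0.0053, 0.1151]
ee_rot: [[0.002, -0.929, 0.37], [0.002, 0.37, 0.929], [-1.0, -0.001, 0.002]]
ft_force: [-1.5, -0.5, 0.5]
opening: 0.0176
clock: 12.78
ee_pos: [0.5213, 0.0053, 0.1142]
ee_rot: [[0.002, -0.929, 0.37], [0.002, 0.37, 0.929], [-1.0, -0.001, 0.002]]
ft_force: [-1.7, 0.4, 4.3]
opening: 0.0179
clock: 12.9
ee_pos: [0.5214, 0.0054, 0.1134]
ee_rot: [[0.002, -0.929, 0.37], [0.002, 0.37, 0.929], [-1.0, -0.001, 0.002]]
ft_force: [-3.2, -1.1, 7.4]
opening: 0.0176
```

```bash
python3 -m inch '{"delta_pos":[[1.2,0,0],[0.7,0,0]],"twist":[0,0],"claw":[-1,-1]}' 60; python3 -m inch '{"delta_pos":[[0.2,0,0],[0.2,0,0]],"twist":[8,8],"claw":[-1,-1]}'; python3 look.py wrist w14
```

```text
clock: 13.15
ee_pos: [0.5215, 0.0054, 0.1121]
ee_rot: [[0.002, -0.929, 0.37], [0.001, 0.37, 0.929], [-1.0, -0.002, 0.002]]
ft_force: [-5.7, -1.3, 13.0]
opening: 0.0178
clock: 13.4
ee_pos: [0.5219, 0.0056, 0.1125]
ee_rot: [[0.003, -0.787, 0.617], [0.001, 0.617, 0.787], [-1.0, -0.002, 0.003]]
ft_force: [-4.0, -0.5, 10.8]
opening: 0.0173
clock 13.4 j [0.771, 0.591, -1.085, 1.931, 0.625, 1.002, 1.875] ee [0.5219, 0.0056, 0.1125] ty [-0.787, 0.6169, -0.0018] tx [0.003, 0.0009, -1.0] F [-3.96, -0.51, 10.82] op 0.01728239121219563
```

```bash
python3 -m inch '{"delta_pos":[[1.2,0.5,-0.4],[0.7,0,0]],"twist":[0,8],"claw":[-1,-1]}' 60; python3 -m inch '{"delta_pos":[[0.6,0,0],[0.6,0,0]],"twist":[8,8],"claw":[-1,-1]}'
```

```text
clock: 13.7
ee_pos: [0.5221, 0.0058, 0.1119]
ee_rot: [[0.005, -0.685, 0.728], [0.0, 0.728, 0.685], [-1.0, -0.003, 0.004]]
ft_force: [-6.7, -0.2, 12.8]
opening: 0.0177
clock: 13.95
ee_pos: [0.5223, 0.006, 0.1117]
ee_rot: [[0.005, -0.45, 0.893], [-0.001, 0.893, 0.45], [-1.0, -0.003, 0.005]]
ft_force: [-6.0, -0.6, 13.2]
opening: 0.0176
```

```bash
python3 -m inch '{"delta_pos":[[1,-0.1,-1.2],[0.7,0,-0.5]],"twist":[8,8],"claw":[-1,-1]}' 60; python3 -m inch '{"delta_pos":[[0.7,0,-0.3],[0.7,0,-0.3]],"twist":[8,8],"claw":[-1,-1]}'
```

```text
clock: 14.2
ee_pos: [0.5222, 0.0056, 0.1116]
ee_rot: [[0.009, -0.178, 0.984], [-0.001, 0.984, 0.178], [-1.0, -0.003, 0.008]]
ft_force: [-3.7, -1.5, 13.1]
opening: 0.0179
clock: 14.45
ee_pos: [0.5223, 0.0055, 0.1114]
ee_rot: [[0.01, 0.11, 0.994], [-0.002, 0.994, -0.11], [-1.0, -0.001, 0.01]]
ft_force: [-4.8, -1.8, 13.1]
opening: 0.0176
```

```bash
python3 -m inch '{"delta_pos":[[1.3,0,-0.5],[0.9,0,-0.5]],"twist":[8,8],"claw":[-1,-1]}' 60; python3 -m inch '{"delta_pos":[[0.8,0,-0.5],[0.8,0,-0.5]],"twist":[8,8],"claw":[-1,-1]}'; python3 look.py scene s15;  python3 - <<'E'
import cv2
p=cv2.imread("pics/s15.png")[200:270,260:340]; cv2.imwrite("pics/s15c.png",cv2.resize(p,None,fx=8,fy=8,interpolation=cv2.INTER_CUBIC))
E
```

```text
clock: 14.7
ee_pos: [0.5222, 0.0053, 0.1107]
ee_rot: [[0.012, 0.388, 0.921], [-0.004, 0.921, -0.388], [-1.0, 0.001, 0.013]]
ft_force: [-4.6, -2.5, 16.2]
opening: 0.0177
clock: 14.95
ee_pos: [0.5221, 0.0051, 0.1105]
ee_rot: [[0.014, 0.635, 0.772], [-0.006, 0.773, -0.635], [-1.0, 0.005, 0.014]]
ft_force: [-4.9, -2.5, 16.0]
opening: 0.0175
clock 14.95 j [0.516, 0.436, -0.72, 1.947, 0.38, 0.88, 0.482] ee [0.5221, 0.0051, 0.1105] ty [0.6349, 0.7726, 0.0045] tx [0.014, -0.0057, -0.9999] F [-4.93, -2.54, 15.98] op 0.017545642122152986
```

View pics/s15c.png

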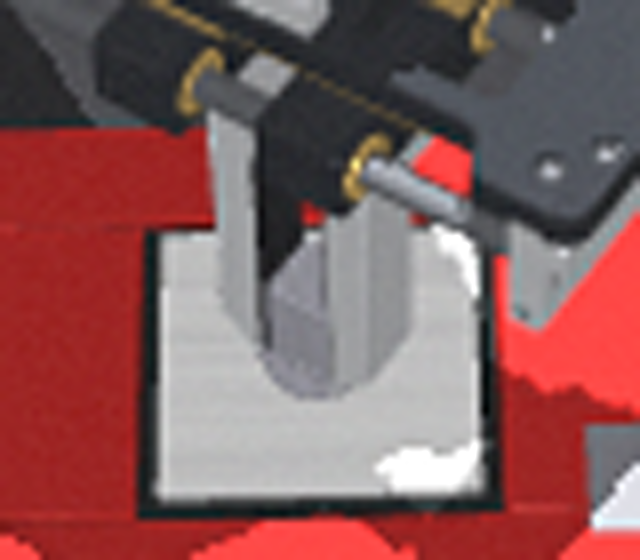

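```bash
python3 -m inch '{"delta_pos":[[0.8,0.5,0.3],[0.8,0.5,0.2]],"twist":[8,8],"claw":[-1,-1]}' 60; python3 -m inch '{"delta_pos":[[0.8,0.5,0.1],[0.8,0.5,0]],"twist":[8,8],"claw":[-1,-1]}'; python3 look.py wrist w16
```

```text
clock: 15.25
ee_pos: [0.5222, 0.0052, 0.1098]
ee_rot: [[0.012, 0.832, 0.555], [-0.008, 0.555, -0.832], [-1.0, 0.006, 0.013]]
ft_force: [-10.5, -1.6, 18.7]
opening: 0.0175
clock: 15.5
ee_pos: [0.522, 0.0051, 0.1092]
ee_rot: [[0.01, 0.956, 0.295], [-0.01, 0.295, -0.955], [-1.0, 0.007, 0.012]]
ft_force: [-9.7, -2.5, 18.4]
opening: 0.0176
clock 15.5 j [0.411, 0.409, -0.589, 1.948, 0.31, 0.863, -0.043] ee [0.522, 0.0051, 0.1092] ty [0.9555, 0.2948, 0.0067] tx [0.01, -0.0097, -0.9999] F [-9.66, -2.51, 18.41] op 0.017588522179533186
```

```bash
python3 -m inch '{"delta_pos":[[0.4,-0.1,0.3],[0.5,-0.1,0.3]],"twist":[8,8],"claw":[-1,-1]}' 60; python3 -m inch '{"delta_pos":[[0.6,0,0.3],[0.6,0,0.3]],"twist":[8,8],"claw":[-1,-1]}'
```

```text
clock: 15.8
ee_pos: [0.5217, 0.0045, 0.1096]
ee_rot: [[0.01, 1.0, 0.004], [-0.011, 0.005, -1.0], [-1.0, 0.01, 0.011]]
ft_force: [-6.9, -0.4, 16.6]
opening: 0.0173
clock: 16.05
ee_pos: [0.5215, 0.0045, 0.1096]
ee_rot: [[0.01, 0.96, -0.28], [-0.011, -0.28, -0.96], [-1.0, 0.013, 0.008]]
ft_force: [-7.8, 1.1, 15.3]
opening: 0.0176
```

```bash
python3 -m inch '{"delta_pos":[[0.8,0,0.2],[0.8,0,0.2]],"twist":[8,8],"claw":[-1,-1]}' 60; python3 -m inch '{"delta_pos":[[0.7,0,0.2],[0.7,0,0.2]],"twist":[8,8],"claw":[-1,-1]}';python3 look.py scene s17;  python3 - <<'E'
import cv2
p=cv2.imread("pics/s17.png")[200:270,260:340]; cv2.imwrite("pics/s17c.png",cv2.resize(p,None,fx=8,fy=8,interpolation=cv2.INTER_CUBIC))
E
```

```text
clock: 16.3
ee_pos: [0.5213, 0.0046, 0.1093]
ee_rot: [[0.01, 0.841, -0.541], [-0.012, -0.541, -0.841], [-1.0, 0.015, 0.004]]
ft_force: [-5.7, 0.5, 15.8]
opening: 0.0175
clock: 16.55
ee_pos: [0.5212, 0.0047, 0.1091]
ee_rot: [[0.011, 0.653, -0.757], [-0.012, -0.757, -0.653], [-1.0, 0.016, -0.0]]
ft_force: [-6.0, 0.5, 15.0]
opening: 0.0174
clock 16.55 j [0.212, 0.368, -0.345, 1.957, 0.183, 0.835, -1.093] ee [0.5212, 0.0047, 0.1091] ty [0.6528, -0.7573, 0.016] tx [0.0105, -0.012, -0.9999] F [-6.0, 0.47, 15.03] op 0.017448322845805227
```

View pics/s17c.png

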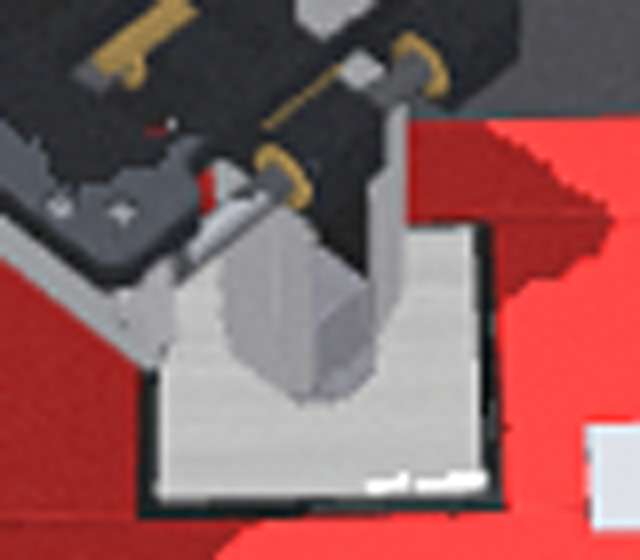

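```bash
python3 -m inch '{"delta_pos":[[0.9,0,0.1],[0.8,0,0.1]],"twist":[8,8],"claw":[-1,-1]}' 60; python3 -m inch '{"delta_pos":[[0.8,0,0],[0.8,0,0]],"twist":[8,8],"claw":[-1,-1]}';python3 -c "
from bench import ctrl;import numpy as np;s=ctrl.sense();print(np.round(s['ee_pos'],4),np.round(s['ft_force'],2),np.round(s['ft_torque'],2),np.round(s['joints'],3))"
```

```text
clock: 16.85
ee_pos: [0.5211, 0.0049, 0.1088]
ee_rot: [[0.011, 0.405, -0.914], [-0.012, -0.914, -0.405], [-1.0, 0.016, -0.005]]
ft_force: [-5.9, -0.0, 15.5]
opening: 0.0177
clock: 17.1
ee_pos: [0.521, 0.0051, 0.1085]
ee_rot: [[0.011, 0.128, -0.992], [-0.013, -0.992, -0.128], [-1.0, 0.014, -0.009]]
ft_force: [-6.6, -0.3, 16.2]
opening: 0.0173
[0.521  0.0051 0.1085] [-6.63 -0.32 16.24] [-0.2   1.88  0.  ] [ 0.113  0.358 -0.227  1.962  0.126  0.825 -1.628]
```

```bash
python3 -m inch '{"delta_pos":[[0.8,0,0],[0.8,0,0]],"twist":[8,8],"claw":[-1,-1]}' 60; python3 -m inch '{"delta_pos":[[0.8,0,0],[0.8,0,0]],"twist":[8,8],"claw":[-1,-1]}';python3 -c "
from bench import ctrl;import numpy as np;s=ctrl.sense();print(np.round(s['ee_pos'],4),np.round(s['ft_force'],2),np.round(s['ft_torque'],2),np.round(s['joints'],3))"; python3 look.py scene s18;  python3 - <<'E'
import cv2
p=cv2.imread("pics/s18.png")[200:270,260:340]; cv2.imwrite("pics/s18c.png",cv2.resize(p,None,fx=8,fy=8,interpolation=cv2.INTER_CUBIC))
E
```

```text
clock: 17.35
ee_pos: [0.521, 0.0053, 0.1083]
ee_rot: [[0.012, -0.159, -0.987], [-0.013, -0.987, 0.159], [-1.0, 0.011, -0.014]]
ft_force: [-7.6, 0.3, 16.6]
opening: 0.0178
clock: 17.6
ee_pos: [0.5209, 0.0054, 0.108]
ee_rot: [[0.012, -0.433, -0.901], [-0.014, -0.901, 0.433], [-1.0, 0.007, -0.016]]
ft_force: [-6.7, 0.7, 16.9]
opening: 0.0175
[0.5209 0.0054 0.108 ] [-6.69  0.73 16.85] [-0.11  1.88 -0.01] [ 0.015  0.351 -0.111  1.966  0.073  0.817 -2.158]
clock 17.6 j [0.015, 0.351, -0.111, 1.966, 0.073, 0.817, -2.158] ee [0.5209, 0.0054, 0.108] ty [-0.4329, -0.9014, 0.0072] tx [0.0117, -0.0137, -0.9998] F [-6.69, 0.73, 16.85] op 0.0175027254945345
```

View pics/s18c.png

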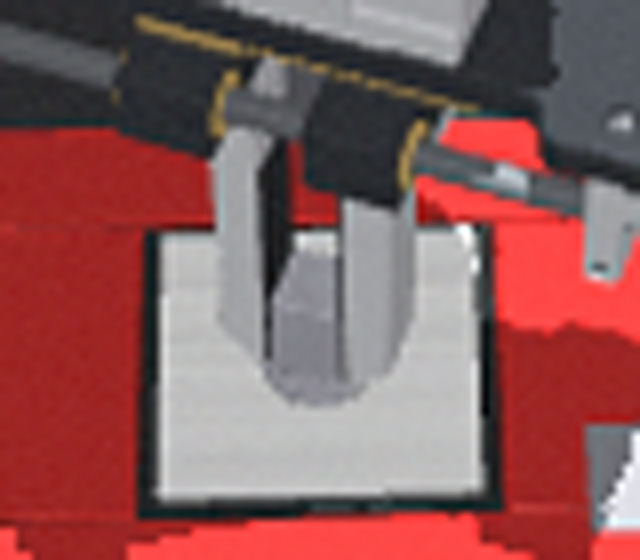

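```bash
python3 -m inch '{"delta_pos":[[0.7,0,0],[0.7,0,0]],"twist":[8,8],"claw":[-1,-1]}' 60; python3 -m inch '{"delta_pos":[[0.7,0,0]],"twist":[8],"claw":[-1]}';python3 -c "
from bench import ctrl;import numpy as np;s=ctrl.sense();print(np.round(s['ee_pos'],4),np.round(s['ft_force'],2),np.round(s['ft_torque'],2),np.round(s['joints'],3))"
```

```text
clock: 17.9
ee_pos: [0.521, 0.0056, 0.108]
ee_rot: [[0.012, -0.676, -0.737], [-0.014, -0.737, 0.676], [-1.0, 0.002, -0.018]]
ft_force: [-6.9, 0.2, 16.8]
opening: 0.0177
clock: 18.02
ee_pos: [0.521, 0.0058, 0.108]
ee_rot: [[0.012, -0.775, -0.632], [-0.014, -0.632, 0.775], [-1.0, -0.001, -0.018]]
ft_force: [-6.1, 0.1, 16.7]
opening: 0.0176
[0.521  0.0058 0.108 ] [-6.14  0.06 16.7 ] [0.07 1.75 0.1 ] [-0.06   0.349 -0.024  1.969  0.031  0.813 -2.56 ]
```

```bash
python3 -m inch '{"delta_pos":[[-1,0,0],[-0.8,0,0]],"twist":[0,0],"claw":[-1,-1]}' 60; python3 -m inch '{"delta_pos":[[-0.3,0,0]],"twist":[0],"claw":[-1]}'
```

```text
clock: 18.27
ee_pos: [0.5209, 0.0059, 0.1106]
ee_rot: [[0.012, -0.776, -0.631], [-0.014, -0.631, 0.776], [-1.0, -0.001, -0.019]]
ft_force: [-2.6, -0.6, 4.4]
opening: 0.0175
clock: 18.4
ee_pos: [0.5208, 0.006, 0.111]
ee_rot: [[0.012, -0.776, -0.631], [-0.014, -0.631, 0.776], [-1.0, -0.001, -0.019]]
ft_force: [-2.1, -1.0, 2.8]
opening: 0.0176
```

```bash
python3 -m inch '{"delta_pos":[[0,0,0],[0,0,0],[0,0,0],[0,0,0],[-10,0,0],[-20,0,0],[-20,0,0],[-20,0,0],[-10,0,0],[0,0,0]],"twist":[0,0,0,0,0,0,0,0,0,0],"claw":[-0.3,0,0,0,0,0,0,0,0,0]}' 60; python3 look.py wrist w20; python3 look.py scene s20;  python3 - <<'E'
import cv2
p=cv2.imread("pics/s20.png")[200:270,260:340]; cv2.imwrite("pics/s20c.png",cv2.resize(p,None,fx=8,fy=8,interpolation=cv2.INTER_CUBIC))
E
```

```text
clock: 19.65
ee_pos: [0.5201, 0.0074, 0.1957]
ee_rot: [[0.014, -0.776, -0.631], [-0.014, -0.631, 0.775], [-1.0, -0.002, -0.02]]
ft_force: [-0.4, 0.3, -0.6]
opening: 0.047
clock 19.65 j [-0.062, 0.233, -0.024, 1.894, 0.024, 1.002, -2.557] ee [0.5201, 0.0074, 0.1957] ty [-0.7755, -0.6313, -0.002] tx [0.0139, -0.0139, -0.9998] F [-0.42, 0.29, -0.61] op 0.046998853977588996
clock 19.7 j [-0.062, 0.234, -0.024, 1.894, 0.024, 1.002, -2.557] ee [0.5199, 0.0074, 0.1951] ty [-0.7756, -0.6312, -0.0014] tx [0.0132, -0.0139, -0.9998] F [-0.18, -0.41, -0.0] op 0.04702597248664022
```

View pics/w20.png

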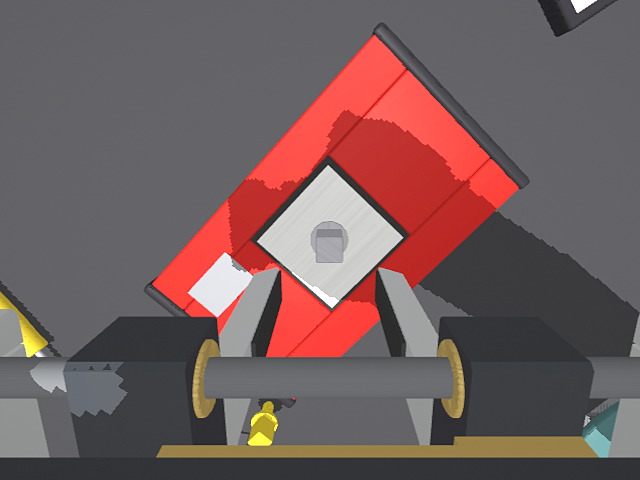

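View pics/s20c.png

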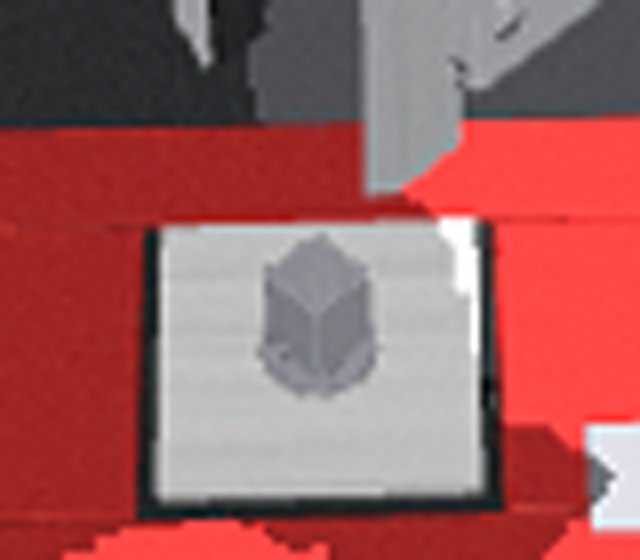

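```bash
python3 - <<'E'
from h import *
D=load("pics/w20.npz"); W=pts(D)
def fit(b,n):
    P=W[b]; P=P[np.isfinite(P[:,0])]
    for _ in range(4):
        A=np.c_[P[:,:2]-[.521,.005],np.ones(len(P))]; c=np.linalg.lstsq(A,P[:,2],rcond=None)[0]; r=P[:,2]-A@c; P=P[abs(r)<max(2*r.std(),3e-4)]
    print(n,len(P),"z",c[2],"slope",c[:2],"sd",r.std())
    return c
yy,xx=np.mgrid[:480,:640]
head=(abs(xx-329)<11)&(yy>240)&(yy<260)
collar=(np.hypot(xx-329,yy-240)<18)&(yy<227)
hat=(np.abs(xx-330)+np.abs(yy-236)<62)&(np.hypot(xx-329,yy-242)>28)&(yy<262)
a=fit(head,"head");b=fit(collar,"collar");h=fit(hat,"hatch");print("head above hatch mm",1e3*(a[2]-h[2]),"collar top", 1e3*(np.nanmean(W[collar][:,2])-h[2]))
p=D["p"][190:290,265:395,::-1];cv2.imwrite("pics/w20c.png",cv2.resize(p,None,fx=6,fy=6,interpolation=cv2.INTER_CUBIC))
E
```

```text
head 368 z 0.13518795347211762 slope [0.02533364 0.00346421] sd 0.0005505839598898985
collar 62 z 0.1068629921857188 slope [ 0.15841022 -0.13866211] sd 0.0004945868028084661
hatch 3594 z 0.10467846682691767 slope [-0.00052922  0.00076813] sd 0.000544302517544779
head above hatch mm 30.509486645199953 collar top 4.694930321951701
```

View pics/w20c.png

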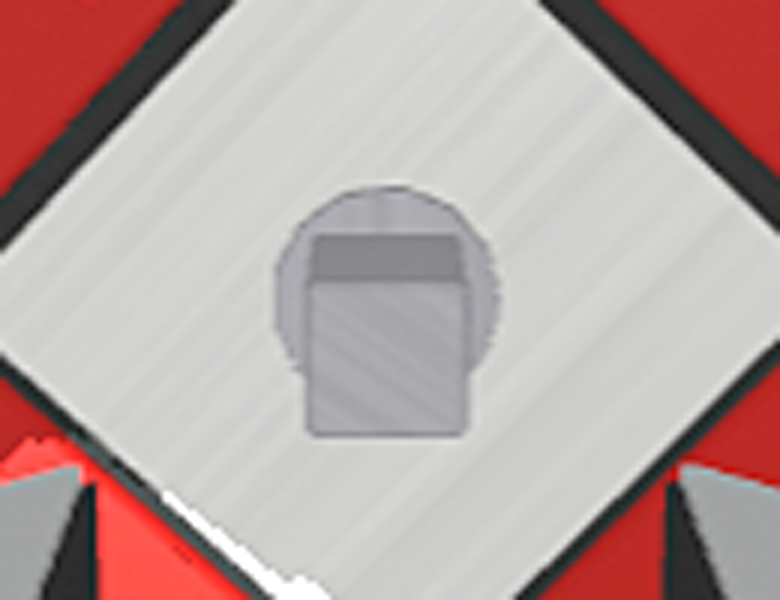

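```bash
python3 -m inch '{"delta_pos":[[0,0,0],[0,0,0],[0,0,0],[0,0,0],[0,0,0],[0,0,0],[0,0,0],[0,0,0],[0,0,0],[0,0,0]],"twist":[-10,-10,-10,-10,-10,-10,-10,-10,-10,0],"claw":[0,0,0,0,0,0,0,0,0,0]}' 60; python3 look.py wrist w21
```

```text
clock: 21.0
ee_pos: [0.5156, 0.0072, 0.186]
ee_rot: [[-0.001, 0.669, -0.743], [-0.014, -0.743, -0.669], [-1.0, 0.009, 0.01]]
ft_force: [0.0, -0.3, -0.6]
opening: 0.047
clock 21.0 j [0.13, 0.255, -0.247, 1.896, 0.089, 1.003, -0.995] ee [0.5156, 0.0072, 0.186] ty [0.6691, -0.7431, 0.0094] tx [-0.0012, -0.0137, -0.9999] F [0.01, -0.26, -0.65] op 0.047030252989590564
```

View pics/w21.png

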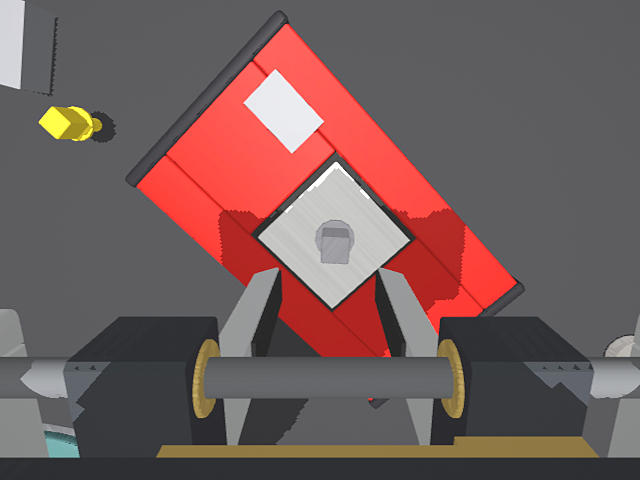

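```bash
python3 - <<'E'
from h import *
from functools import reduce
def run(f,hu,hv,hs):
    D=load(f); W=pts(D); yy,xx=np.mgrid[:480,:640]
    m=(W[...,2]>.129)&(W[...,2]<.142)&(np.hypot(xx-hu,yy-hv)<25)
    m2=cv2.erode(m.astype(np.uint8),np.ones((5,5)))>0
    out={}
    hat=(np.abs(xx-332)+np.abs(yy-236)<62)&(np.hypot(xx-hu,yy-hv+8)>32)&(yy<262)
    for n,b in(("head",m2),("hatch",hat)):
        P=W[b]; P=P[np.isfinite(P[:,0])]; o=P[:,:2].mean(0) if n=="head" else o
        for _ in range(3):
            A=np.c_[P[:,:2]-o,np.ones(len(P))]; c=np.linalg.lstsq(A,P[:,2],rcond=None)[0]; r=P[:,2]-A@c; P=P[abs(r)<.0015]
        out[n]=c; print(f,n,len(P),o,"z",round(c[2],5),"slope",c[:2],"sd",r.std())
    print("height",1e3*(out["head"]-out["hatch"])[2])
    v,u=np.where(m); r=cv2.minAreaRect(np.c_[u,v].astype(np.float32)); Q=np.array([ray(D,*x,.136) for x in cv2.boxPoints(r)]); e=Q[1]-Q[0]
    print("rect",r,"head ctr",Q.mean(0),"az",np.degrees(np.arctan2(e[1],e[0])),np.linalg.norm(e),"tool az",np.degrees(np.arctan2(D["er"][1,1],D["er"][0,1])))
run("pics/w20.npz",329,248,0);run("pics/w21.npz",335,246,0)
E
```

```text
pics/w20.npz head 467 [0.52191226 0.00342558] z 0.13521 slope [0.01372542 0.00924884] sd 0.00060717473231716
pics/w20.npz hatch 3297 [0.52191226 0.00342558] z 0.10468 slope [-0.00016032  0.0001592 ] sd 0.0006265851171320185
height 30.528950134460704
rect ((329.5, 248.5), (27.0, 27.0), 90.0) head ctr [0.52207085 0.00333883 0.136     ] az -140.88008767540208 0.01749637349538314 tool az -140.85489768727257
pics/w21.npz head 491 [0.52185018 0.00451801] z 0.13521 slope [ 0.0021355  -0.00666498] sd 0.0005831427829336003
pics/w21.npz hatch 3233 [0.52185018 0.00451801] z 0.10469 slope [ 0.0001352 -0.0001515] sd 0.0006054333283367244
height 30.517185304814177
rect ((335.2920837402344, 248.61949157714844), (28.337095260620117, 29.268362045288086), 3.8140745162963867) head ctr [0.5226321  0.00528632 0.136     ] az 38.02098647007576 0.019123038317316293 tool az -47.99831773211839
```

```bash
python3 - <<'E'
from h import *
for f in("pics/w1.npz","pics/w2.npz","pics/w3.npz"):
    W=pts(load(f)); R=np.hypot(W[...,0]-.4452,W[...,1]-.3096)
    h=W[(W[...,2]>.057)&(W[...,2]<.07)&(R<.009)][:,2]; b=W[(abs(W[...,2]-.034)<.004)&(R>.019)&(R<.03)][:,2]
    print(f,len(h),len(b),np.median(h),np.median(b),1e3*(np.median(h)-np.median(b)), 1e3*(h[abs(h-np.median(h))<.0015].mean()-b[abs(b-np.median(b))<.0015].mean()))
for f in("pics/w20.npz","pics/w21.npz"):
    W=pts(load(f)); R=np.hypot(W[...,0]-.522,W[...,1]-.0045)
    h=W[(W[...,2]>.129)&(W[...,2]<.142)&(R<.009)][:,2]; b=W[(abs(W[...,2]-.105)<.004)&(R>.021)&(R<.033)][:,2]
    print(f,len(h),len(b),1e3*(np.median(h)-np.median(b)), 1e3*(h[abs(h-np.median(h))<.0015].mean()-b[abs(b-np.median(b))<.0015].mean()))
E
```

```text
pics/w1.npz 332 1834 0.06286355374647941 0.03289429578920109 29.96925795727832 30.011365754958053
pics/w2.npz 500 2725 0.06285316230052582 0.03291372560777277 29.93943669275305 29.96307112363311
pics/w3.npz 1088 4771 0.06290098252842949 0.03296017961540579 29.940802913023703 29.955315246281423
pics/w20.npz 569 3652 30.474904599111284 30.501072660960332
pics/w21.npz 625 3914 30.551210146871345 30.54063698536895
```

```bash
python3 -m inch '{"delta_pos":[[-40,0,0],[-40,0,0],[-20,0,0],[0,0,0]],"twist":[0,0,0,0],"claw":[0,0,0,0]}' 60; python3 -m inch '{"delta_pos":[[40,0,0],[40,0,0],[20,0,0],[0,0,0]],"twist":[0,0,0,0],"claw":[0,0,0,0]}'
```

```text
clock: 21.55
ee_pos: [0.515, 0.0086, 0.2871]
ee_rot: [[-0.004, 0.653, -0.757], [-0.013, -0.757, -0.653], [-1.0, 0.007, 0.012]]
ft_force: [-0.9, 0.2, -0.4]
opening: 0.0469
clock: 22.05
ee_pos: [0.5127, 0.0073, 0.1805]
ee_rot: [[-0.008, 0.645, -0.764], [-0.013, -0.764, -0.645], [-1.0, 0.005, 0.015]]
ft_force: [0.1, 0.1, 0.3]
opening: 0.0471
```

```bash
python3 -m inch '{"delta_pos":[[-10,-38,-32],[0,-38,-32],[0,0,0]],"twist":[0,0,0],"claw":[0,0,0]}' 60; python3 -m inch '{"delta_pos":[[0,38,32],[10,38,32],[0,0,0]],"twist":[0,0,0],"claw":[0,0,0]}'; python3 -m inch '{"delta_pos":[[0,0,0],[0,0,0],[0,0,0]],"twist":[10,-10,0],"claw":[0,0,0]}'
```

```text
clock: 22.42
ee_pos: [0.5129, 0.1091, 0.1901]
ee_rot: [[-0.008, 0.64, -0.768], [-0.013, -0.768, -0.64], [-1.0, 0.005, 0.014]]
ft_force: [0.2, -0.4, 0.2]
opening: 0.047
clock: 22.8
ee_pos: [0.5127, 0.0062, 0.1825]
ee_rot: [[-0.006, 0.638, -0.77], [-0.013, -0.77, -0.638], [-1.0, 0.006, 0.013]]
ft_force: [0.1, 1.1, -0.6]
opening: 0.047
clock: 23.18
ee_pos: [0.513, 0.006, 0.1837]
ee_rot: [[-0.005, 0.629, -0.778], [-0.013, -0.778, -0.629], [-1.0, 0.007, 0.012]]
ft_force: [0.3, 0.1, -0.4]
opening: 0.0471
```

```bash
python3 -m inch '{"delta_pos":[[0,5.5,-6],[20,0,0],[0,0,0]],"twist":[0,0,0],"claw":[0,0,0]}' 60; python3 look.py wrist w22
```

```text
clock: 23.55
ee_pos: [0.5226, 0.0055, 0.1641]
ee_rot: [[-0.004, 0.622, -0.783], [-0.013, -0.783, -0.622], [-1.0, 0.008, 0.011]]
ft_force: [0.1, 1.0, -0.8]
opening: 0.0467
clock 23.55 j [0.122, 0.294, -0.236, 1.9, 0.098, 0.963, -1.06] ee [0.5226, 0.0055, 0.1641] ty [0.622, -0.783, 0.0076] tx [-0.0039, -0.0129, -0.9999] F [0.11, 0.95, -0.78] op 0.04668061176725434
```

View pics/w22.png

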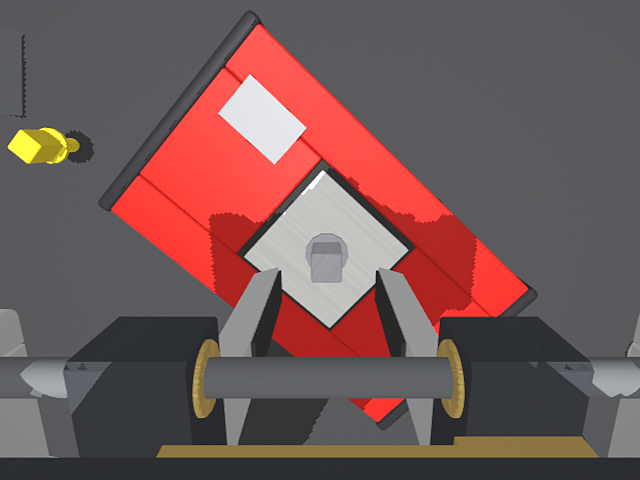

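```bash
python3 -m inch '{"delta_pos":[[15,-0.7,0.9],[15,0,0],[15,0,0],[0,0,0]],"twist":[0,0,0,0],"claw":[0,0,0,0]}' 60
```

```text
clock: 24.1
ee_pos: [0.5223, 0.005, 0.1176]
ee_rot: [[-0.002, 0.621, -0.784], [-0.013, -0.784, -0.621], [-1.0, 0.009, 0.009]]
ft_force: [0.4, 0.8, -0.4]
opening: 0.0468
```

```bash
python3 -m inch '{"delta_pos":[[3,-0.5,0.6],[2.3,0,0],[0,0,0],[0,0,0],[0,0,0],[0,0,0],[0,0,0]],"twist":[0,0,0,0,0,0,0],"claw":[0,0,-0.3,-1,-1,-1,-1]}' 60
```

```text
clock: 24.98
ee_pos: [0.522, 0.0052, 0.1129]
ee_rot: [[-0.001, 0.621, -0.784], [-0.013, -0.784, -0.621], [-1.0, 0.01, 0.008]]
ft_force: [0.9, 0.4, -0.2]
opening: 0.0176
```

```bash
python3 -m inch '{"delta_pos":[[1.2,0,0],[1.2,0,0]],"twist":[0,0],"claw":[-1,-1]}' 60;  python3 -m inch '{"delta_pos":[[1,0,0],[0.8,0,0]],"twist":[0,0],"claw":[-1,-1]}'
```

```text
clock: 25.22
ee_pos: [0.5221, 0.0052, 0.1108]
ee_rot: [[-0.0, 0.621, -0.784], [-0.013, -0.784, -0.621], [-1.0, 0.01, 0.008]]
ft_force: [-4.1, 1.3, 9.3]
opening: 0.0177
clock: 25.48
ee_pos: [0.5222, 0.0052, 0.1098]
ee_rot: [[-0.0, 0.621, -0.784], [-0.013, -0.784, -0.621], [-1.0, 0.01, 0.008]]
ft_force: [-5.5, 0.3, 13.1]
opening: 0.0177
```

```bash
python3 -m inch '{"delta_pos":[[1.2,0.2,-0.2],[1,0.2,-0.2]],"twist":[0,8],"claw":[-1,-1]}' 60;  python3 -m inch '{"delta_pos":[[0.9,0,0],[0.9,0,0]],"twist":[8,8],"claw":[-1,-1]}'
```

```text
clock: 25.72
ee_pos: [0.5223, 0.0053, 0.1086]
ee_rot: [[-0.001, 0.504, -0.864], [-0.013, -0.864, -0.504], [-1.0, 0.011, 0.007]]
ft_force: [-8.4, 1.6, 18.4]
opening: 0.0173
clock: 25.98
ee_pos: [0.5224, 0.0054, 0.1083]
ee_rot: [[-0.001, 0.237, -0.971], [-0.013, -0.971, -0.237], [-1.0, 0.013, 0.004]]
ft_force: [-7.4, 0.8, 19.7]
opening: 0.0174
```

```bash
python3 -m inch '{"delta_pos":[[0.6,0,0],[0.6,0,0]],"twist":[8,8],"claw":[-1,-1]}' 60;  python3 -m inch '{"delta_pos":[[0.7,0,0],[0.7,0,0]],"twist":[8,8],"claw":[-1,-1]}'; python3 -c "
from bench import ctrl;import numpy as np;s=ctrl.sense();print(np.round(s['ee_pos'],5),np.round(s['ft_force'],2),np.round(s['ft_torque'],2),np.round(s['joints'],3))"
```

```text
clock: 26.22
ee_pos: [0.5223, 0.0054, 0.1087]
ee_rot: [[-0.0, -0.049, -0.999], [-0.013, -0.999, 0.049], [-1.0, 0.013, -0.0]]
ft_force: [-8.2, -0.7, 18.9]
opening: 0.0174
clock: 26.48
ee_pos: [0.5222, 0.0052, 0.1087]
ee_rot: [[-0.001, -0.331, -0.944], [-0.014, -0.943, 0.331], [-1.0, 0.013, -0.004]]
ft_force: [-8.4, 0.6, 18.4]
opening: 0.0176
[0.52215 0.00525 0.10874] [-8.39  0.56 18.4 ] [0.04 2.18 0.04] [-0.057  0.356 -0.024  1.955  0.03   0.832 -2.009]
```

```bash
python3 -m inch '{"delta_pos":[[-1,0,0],[-0.9,0,0],[-0.5,0,0]],"twist":[0,0,0],"claw":[-1,-1,-1]}' 60; python3 -m inch '{"delta_pos":[[0,0,0],[0,0,0],[0,0,0],[-10,0,0],[-20,0,0],[-20,0,0],[-20,0,0],[-10,0,0],[0,0,0]],"twist":[0,0,0,0,0,0,0,0,0],"claw":[-0.3,0,0,0,0,0,0,0,0]}' 60; python3 look.py wrist w23; python3 - <<'E'
from h import *
for f in("pics/w20.npz","pics/w21.npz","pics/w23.npz"):
    D=load(f);W=pts(D); R=np.hypot(W[...,0]-.522,W[...,1]-.0045)
    m=(W[...,2]>.129)&(W[...,2]<.142)&(R<.012); h=W[m][:,2]; b=W[(abs(W[...,2]-.105)<.004)&(R>.021)&(R<.033)][:,2]
    print(f,len(h),len(b),1e3*(np.median(h)-np.median(b)), 1e3*(h[abs(h-np.median(h))<.0015].mean()-b[abs(b-np.median(b))<.0015].mean()),np.median(b))
E
```

```text
clock: 26.85
ee_pos: [0.5219, 0.0054, 0.1121]
ee_rot: [[-0.001, -0.334, -0.943], [-0.014, -0.943, 0.334], [-1.0, 0.013, -0.004]]
ft_force: [-2.0, 0.4, 2.6]
opening: 0.0176
clock: 27.98
ee_pos: [0.5224, 0.0064, 0.1967]
ee_rot: [[0.001, -0.334, -0.943], [-0.014, -0.943, 0.334], [-1.0, 0.013, -0.005]]
ft_force: [-0.4, -0.0, -0.8]
opening: 0.0472
clock 27.98 j [-0.059, 0.244, -0.024, 1.877, 0.023, 1.021, -2.006] ee [0.5224, 0.0064, 0.1967] ty [-0.3336, -0.9426, 0.0129] tx [0.0008, -0.014, -0.9999] F [-0.39, -0.04, -0.84] op 0.04717383443536004
pics/w20.npz 757 3652 30.391688666322413 30.43223636468631 0.10468336955507912
pics/w21.npz 814 3914 30.440454841127227 30.469177592399962 0.10466867343032826
pics/w23.npz 745 3587 30.307119691342088 30.359289972109863 0.10466274938271075
```

View pics/w23.png

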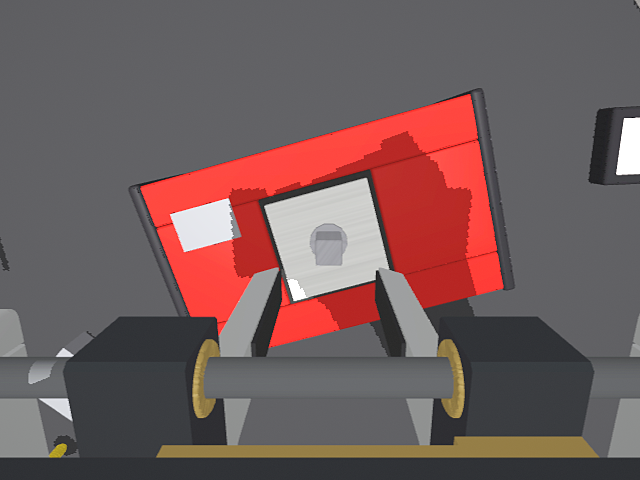

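```bash
python3 - <<'E'
from h import *
def an(f,cx,cy,z0):
    D=load(f);W=pts(D); 
    R=np.hypot(W[...,0]-cx,W[...,1]-cy)
    hm=(abs(W[...,2]-z0-.030)<.003)&(R<.012)
    hm=cv2.erode(hm.astype(np.uint8),np.ones((3,3)))>0
    b=W[(abs(W[...,2]-z0)<.002)&(R>.018)&(R<.03)]
    cb=np.linalg.lstsq(np.c_[b[:,:2]-[cx,cy],np.ones(len(b))],b[:,2],rcond=None)[0]
    H=W[hm]; zrel=H[:,2]-np.c_[H[:,:2]-[cx,cy],np.ones(len(H))]@cb
    A=np.c_[H[:,:2]-H[:,:2].mean(0),np.ones(len(H))]; c=np.linalg.lstsq(A,zrel,rcond=None)[0]; r=zrel-A@c
    cov=np.linalg.inv(A.T@A)*r.var()
    C=W[(abs(W[...,2]-z0-.004)<.002)&(R<.0135)&(W[...,2]>z0+.0025)]; C=C[np.isfinite(C[:,0])]
    zc=C[:,2]-np.c_[C[:,:2]-[cx,cy],np.ones(len(C))]@cb
    print(f,"hatch slope",cb[:2].round(4),"head",(c[2]*1e3).round(2),"slope",c[:2].round(4),"+-",np.sqrt(np.diag(cov))[:2].round(4),"ctr",H[:,:2].mean(0).round(4),"collar",len(C),(np.median(zc)*1e3).round(2),"ctr",C[:,:2].mean(0).round(4))
for f in("pics/w1.npz","pics/w2.npz","pics/w3.npz"): an(f,.4452,.3096,.033)
for f in("pics/w20.npz","pics/w21.npz","pics/w22.npz","pics/w23.npz"): an(f,.522,.0045,.1047)
E
```

```text
pics/w1.npz hatch slope [-0.     -0.0004] head 30.05 slope [0.0077 0.0079] +- [0.0093 0.0093] ctr [0.445  0.3094] collar 190 4.06 ctr [0.4481 0.3142]
pics/w2.npz hatch slope [ 0.0014 -0.0003] head 29.96 slope [-0.0001  0.0024] +- [0.0065 0.0061] ctr [0.445  0.3096] collar 309 4.06 ctr [0.4465 0.3144]
pics/w3.npz hatch slope [ 0.0004 -0.0008] head 29.93 slope [-0.0056 -0.0098] +- [0.0038 0.0037] ctr [0.445  0.3101] collar 578 3.96 ctr [0.4464 0.3151]
pics/w20.npz hatch slope [-0.0008 -0.0005] head 30.52 slope [0.009  0.0023] +- [0.0056 0.0056] ctr [0.5218 0.0038] collar 294 4.63 ctr [0.5262 0.001 ]
pics/w21.npz hatch slope [ 0.0005 -0.0007] head 30.5 slope [ 0.0009 -0.0151] +- [0.0054 0.0054] ctr [0.5219 0.0047] collar 346 4.52 ctr [0.5249 0.0088]
pics/w22.npz hatch slope [-0.0001  0.0009] head 30.48 slope [ 0.0057 -0.0045] +- [0.0048 0.0049] ctr [0.5224 0.0048] collar 405 4.49 ctr [0.5261 0.0077]
pics/w23.npz hatch slope [ 0.0008 -0.0003] head 30.41 slope [0.0088 0.0041] +- [0.0057 0.006 ] ctr [0.5221 0.0041] collar 309 4.47 ctr [0.527  0.0038]
```

```bash
python3 -m inch '{"delta_pos":[[0,0,0],[0,0,0],[0,0,0],[0,0,0],[0,0,0],[0,0,0],[0,0,0],[0,0,0],[0,0,0],[0,0,0]],"twist":[-10,-10,-10,-10,-10,-10,-10,-10,-9,0],"claw":[0,0,0,0,0,0,0,0,0,0]}' 60; python3 look.py wrist w24
```

```text
clock: 29.28
ee_pos: [0.5181, 0.0062, 0.1875]
ee_rot: [[-0.013, 0.953, -0.303], [-0.014, -0.303, -0.953], [-1.0, -0.008, 0.017]]
ft_force: [0.0, 0.2, 0.7]
opening: 0.0468
clock 29.27 j [0.133, 0.264, -0.249, 1.88, 0.09, 1.021, -0.464] ee [0.5181, 0.0062, 0.1875] ty [0.9529, -0.3033, -0.0081] tx [-0.0128, -0.0138, -0.9998] F [0.03, 0.16, 0.71] op 0.04680407438775703
```

View pics/w24.png

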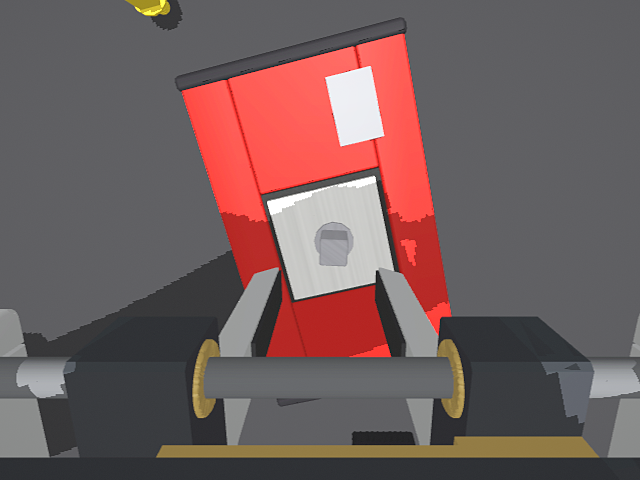

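```bash
python3 -m inch '{"delta_pos":[[0,0,0],[0,0,0],[0,0,0],[0,0,0],[0,0,0],[0,0,0]],"twist":[10.5,10.5,10.5,10.5,10.5,0],"claw":[0,0,0,0,0,0]}' 60; python3 -m inch '{"delta_pos":[[0,0,0],[0,0,0],[0,0,0],[0,0,0],[0,0,0],[0,0,0],[0,0,0],[0,0,0],[0,0,0],[0,0,0],[0,0,0]],"twist":[-5,-5,-5,-5,-5,-5,-5,-5,-5,-5,0],"claw":[0,0,0,0,0,0,0,0,0,0,0]}'
```

```text
clock: 30.08
ee_pos: [0.5172, 0.0062, 0.1855]
ee_rot: [[-0.016, 0.309, -0.951], [-0.014, -0.951, -0.309], [-1.0, 0.008, 0.019]]
ft_force: [-0.4, -0.9, 0.5]
opening: 0.0469
clock: 31.45
ee_pos: [0.5163, 0.0065, 0.1836]
ee_rot: [[-0.018, 0.948, -0.319], [-0.014, -0.319, -0.948], [-1.0, -0.013, 0.019]]
ft_force: [0.2, 0.0, 0.4]
opening: 0.0472
```

```bash
python3 -m inch '{"delta_pos":[[0,6.6,-2],[20,0,0],[20,0,0],[20,0,0],[5,0,0],[0,0,0]],"twist":[1,0,0,0,0,0],"claw":[0,0,0,0,0,0]}' 60;python3 look.py wrist w25
```

```text
clock: 32.2
ee_pos: [0.5248, 0.0053, 0.1172]
ee_rot: [[-0.017, 0.939, -0.344], [-0.014, -0.344, -0.939], [-1.0, -0.011, 0.019]]
ft_force: [0.3, -0.5, 1.0]
opening: 0.0469
clock 32.2 j [0.115, 0.367, -0.232, 1.924, 0.122, 0.882, -0.533] ee [0.5248, 0.0053, 0.1172] ty [0.9387, -0.3444, -0.0109] tx [-0.0166, -0.0137, -0.9998] F [0.34, -0.55, 0.96] op 0.04685908987956009
```

View pics/w25.png

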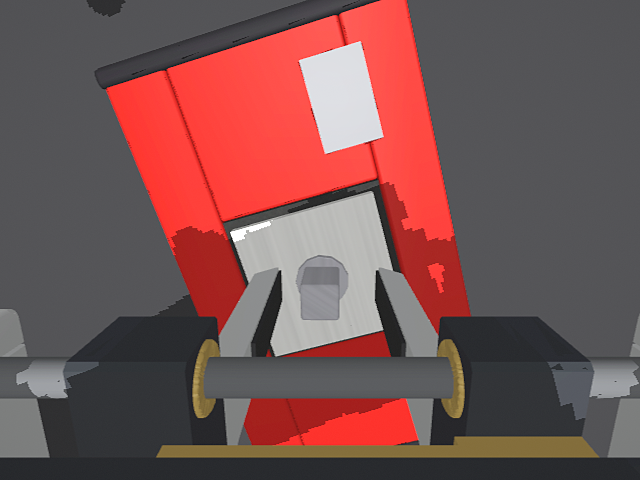

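```bash
python3 -m inch '{"delta_pos":[[2,-2.7,1],[3,0,0],[0,0,0]],"twist":[0,0,0],"claw":[0,0,0]}' 60; python3 -m inch '{"delta_pos":[[0,0,0],[0,0,0],[0,0,0],[0,0,0]],"twist":[0,0,0,0],"claw":[-0.3,-1,-1,-1]}'
```

```text
clock: 32.62
ee_pos: [0.5225, 0.0053, 0.1135]
ee_rot: [[-0.014, 0.939, -0.345], [-0.014, -0.345, -0.939], [-1.0, -0.008, 0.018]]
ft_force: [0.1, -0.1, 0.2]
opening: 0.0475
clock: 33.12
ee_pos: [0.5223, 0.0054, 0.1137]
ee_rot: [[-0.014, 0.939, -0.345], [-0.014, -0.345, -0.939], [-1.0, -0.009, 0.018]]
ft_force: [-3.1, 1.3, 1.9]
opening: 0.0176
```

Gripped. I press with small -x commands to straighten the tool, then turn.

```bash
python3 -m inch '{"delta_pos":[[1.2,-0.4,0.1],[1.2,-0.4,0.1],[1.2,-0.4,0.1]],"twist":[0,0,0],"claw":[-1,-1,-1]}' 60;  python3 -m inch '{"delta_pos":[[1,-0.4,0.1],[0.8,-0.4,0.1]],"twist":[0,0],"claw":[-1,-1]}'
```

```text
clock: 33.5
ee_pos: [0.5222, 0.0054, 0.1112]
ee_rot: [[-0.012, 0.939, -0.345], [-0.014, -0.345, -0.939], [-1.0, -0.006, 0.017]]
ft_force: [-4.0, 0.2, 12.8]
opening: 0.0175
clock: 33.75
ee_pos: [0.5222, 0.0054, 0.1108]
ee_rot: [[-0.01, 0.939, -0.345], [-0.014, -0.345, -0.939], [-1.0, -0.004, 0.017]]
ft_force: [-4.7, -0.2, 15.4]
opening: 0.0175
```

```bash
python3 -m inch '{"delta_pos":[[1.1,-0.5,0.1],[1.1,-0.4,0.1]],"twist":[0,8],"claw":[-1,-1]}' 60;  python3 -m inch '{"delta_pos":[[0.8,-0.3,0.1],[0.8,-0.3,0.1]],"twist":[8,8],"claw":[-1,-1]}'
```

```text
clock: 34.0
ee_pos: [0.5222, 0.0056, 0.1102]
ee_rot: [[-0.007, 0.88, -0.474], [-0.014, -0.474, -0.88], [-1.0, 0.0, 0.016]]
ft_force: [-6.2, 2.1, 16.5]
opening: 0.0175
clock: 34.25
ee_pos: [0.522, 0.0061, 0.1102]
ee_rot: [[-0.006, 0.709, -0.705], [-0.014, -0.705, -0.709], [-1.0, 0.006, 0.014]]
ft_force: [-7.8, 0.1, 17.3]
opening: 0.0175
```

```bash
python3 -m inch '{"delta_pos":[[1,0,0],[0.8,0,0]],"twist":[8,8],"claw":[-1,-1]}' 60;  python3 -m inch '{"delta_pos":[[0.7,0,0],[0.7,0,0]],"twist":[8,8],"claw":[-1,-1]}'
```

```text
clock: 34.5
ee_pos: [0.522, 0.006, 0.1098]
ee_rot: [[-0.006, 0.479, -0.878], [-0.014, -0.878, -0.479], [-1.0, 0.01, 0.012]]
ft_force: [-8.7, -0.3, 18.9]
opening: 0.0177
clock: 34.75
ee_pos: [0.522, 0.0059, 0.11]
ee_rot: [[-0.005, 0.21, -0.978], [-0.015, -0.978, -0.21], [-1.0, 0.013, 0.008]]
ft_force: [-7.1, -1.2, 17.8]
opening: 0.0175
```

```bash
python3 -m inch '{"delta_pos":[[-1,0,0],[-0.9,0,0],[-0.5,0,0]],"twist":[0,0,0],"claw":[-1,-1,-1]}' 60; python3 -m inch '{"delta_pos":[[0,0,0],[0,0,0],[0,0,0],[-10,0,0],[-20,0,0],[-20,0,0],[-20,0,0],[-10,0,0],[0,0,0]],"twist":[0,0,0,0,0,0,0,0,0],"claw":[-0.3,0,0,0,0,0,0,0,0]}' 60; python3 look.py wrist w26; python3 look.py scene s26; python3 look.py top t26; python3 - <<'E'
from h import *
def an(f,cx,cy,z0):
    D=load(f);W=pts(D); R=np.hypot(W[...,0]-cx,W[...,1]-cy)
    hm=(abs(W[...,2]-z0-.030)<.003)&(R<.012); hm=cv2.erode(hm.astype(np.uint8),np.ones((3,3)))>0
    b=W[(abs(W[...,2]-z0)<.002)&(R>.018)&(R<.03)]
    H=W[hm]; A=np.c_[H[:,:2]-H[:,:2].mean(0),np.ones(len(H))]; c=np.linalg.lstsq(A,H[:,2],rcond=None)[0]
    C=W[(abs(W[...,2]-z0-.004)<.002)&(R<.0135)&(W[...,2]>z0+.0025)]
    print(f,"head",1e3*(c[2]-b[:,2].mean()),"slope",c[:2].round(4),"ctr",H[:,:2].mean(0).round(4),"collar",1e3*(np.median(C[:,2])-b[:,2].mean()),"hatch",b[:,2].mean())
for f in("w20","w23","w26"): an(f"pics/{f}.npz",.522,.0045,.1047)
E
```

```text
clock: 35.12
ee_pos: [0.5217, 0.0058, 0.1133]
ee_rot: [[-0.005, 0.207, -0.978], [-0.015, -0.978, -0.207], [-1.0, 0.014, 0.008]]
ft_force: [-2.0, -0.6, 3.0]
opening: 0.0173
clock: 36.25
ee_pos: [0.5227, 0.007, 0.1979]
ee_rot: [[-0.004, 0.207, -0.978], [-0.015, -0.978, -0.207], [-1.0, 0.014, 0.007]]
ft_force: [-0.4, -0.5, -0.5]
opening: 0.0472
clock 36.25 j [-0.057, 0.246, -0.029, 1.872, 0.026, 1.029, -1.46] ee [0.5227, 0.007, 0.1979] ty [0.2073, -0.9782, 0.0142] tx [-0.0036, -0.0152, -0.9999] F [-0.38, -0.49, -0.49] op 0.04720464814754761
clock 36.3 j [-0.057, 0.246, -0.029, 1.872, 0.026, 1.029, -1.46] ee [0.5224, 0.007, 0.1974] ty [0.2073, -0.9782, 0.0141] tx [-0.0043, -0.0153, -0.9999] F [0.01, -0.48, 0.17] op 0.04698709720017463
clock 36.35 j [-0.057, 0.247, -0.029, 1.873, 0.026, 1.029, -1.46] ee [0.5222, 0.007, 0.197] ty [0.2073, -0.9782, 0.0139] tx [-0.0051, -0.0153, -0.9999] F [0.92, -0.61, -0.32] op 0.047235070628903704
pics/w20.npz head 30.519637368345453 slope [0.0081 0.0018] ctr [0.5218 0.0038] collar 4.622130066892827 hatch 0.10467228249732097
pics/w23.npz head 30.408961465068092 slope [0.0096 0.0039] ctr [0.5221 0.0041] collar 4.468042690908031 hatch 0.10467409145044847
pics/w26.npz head 30.335766239756868 slope [ 0.0075 -0.0037] ctr [0.5225 0.0045] collar 4.339188191235147 hatch 0.1046850041201165
```

View pics/s26.png

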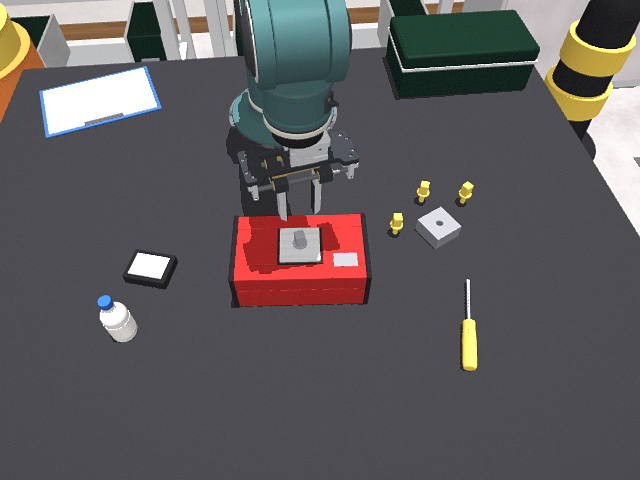

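View pics/w26.png

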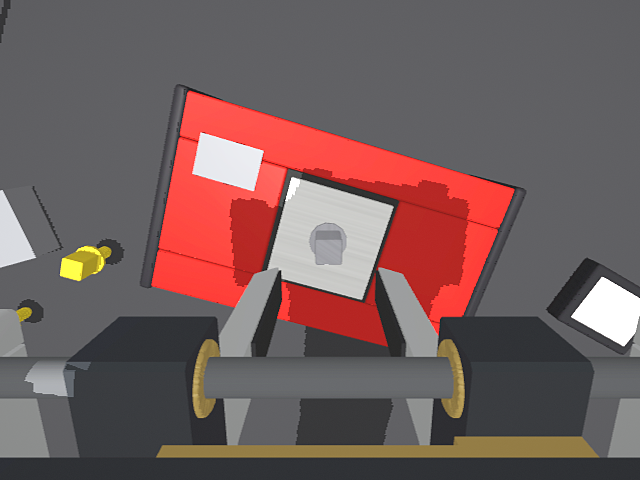

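```bash
python3 -c "
from bench import ctrl
print(ctrl.hand_in())"
```

```text
the job is handed in; nothing more can be done
None
```

I moved the steel screw from the grey holder into the hatch hole, drove it down until it stopped going deeper, let go and handed the job in at about 36 s. One check fell slightly short: after release, the collar sits about 0.35 mm above the hatch instead of flat on it.

- **Driving:** I used one main clockwise drive and two short ones after regripping. Most of the turning was at a push of about 14–20 N. The first few degrees were lower, at about 12 N, and the peak was about 21 N, which is roughly 4.1 mm of hatch travel and under the 5 mm limit. In the last rows it stopped sinking at about 18–20 N.
- **Seating:** Measured from the wrist camera's depth image, the head top stands 30.3 mm above the hatch. The same measurement gave 30.0 mm when the collar rested on the holder. The two short extra drives only brought it down from 30.5 to 30.3 mm. I put the remaining gap down to the screw springing back once unloaded, but I couldn't confirm that.
- **Uprightness:** Any lean left in the screw is under about half a degree, which is within the measurement noise. The gripper itself leaned by up to about 1° while driving.
- **Everything else:** The last pictures show the screw upright in the hatch and the gripper clear above it. The block, bottle, screwdriver, holder and yellow screws look to be where they started.

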